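# Unstack the heating blocks and the sample tube

## Robot

A 6-joint arm with a two-finger parallel gripper is mounted at the origin on the work surface. World frame = base frame: x ahead of the robot, y to its left, z up, the work surface at z = 0. Lengths are in mm, angles in degrees, forces in N, time in s.
With the tool pointing down it reaches from about 300 to 850 mm from the base axis. Payload 4.2 kg.
Tool frame: the origin (TCP) lies between the finger pads; the fingertips stand 8 mm ahead of it and the grasp point (between the pads) lies 11 mm behind it; x points along the fingers, y is the direction in which the jaws open and shut, and the axes are right-handed (so a half turn about x gives the same grasp; the last joint's range is limited). The gripper opens to 91 mm and grips with 3 to 60 N. Pads are 32 mm wide; open, the fingers measure 118 mm over their backs; the gripper's body (76 mm by 178 mm) begins 60 mm behind the grasp point.
Start: joints at [-69.5, 18.312, 89.639, -0, 72.044, -1.146], TCP at [212.108, -534.465, 221.976] pointing down, gripper open.
Joint ranges: [-177.97, 177.97], [-48.28, 115.42], [12.27, 149.76], [-77.06, 257.06], [2.81, 150.46], [-146.56, 146.56]. Speed limits (degrees/s): [147.25, 147.25, 180, 180, 180, 180].

## Interface

Orientations are given as [roll, pitch, yaw] about the fixed x, y, z axes, in that order (R = Rz(yaw) Ry(pitch) Rx(roll)).
In Python, from workcell import env gives the robot as it stands.
- The arm moves only by the tool arm_command, never from a script. Its arguments are lists of equal length, an entry for each row: "slide": the shift along the tool's x, y, z in cm, a list of three; "turn": the turn, a rotation vector about the tool's x, y, z in rad, a list of three; "grip": the closure in counts, from 0 (fully open) to 255 (shut). A call has 1 to 20 rows; each row is the pose to reach, as a shift and turn from the pose commanded when the call began, along the tool's axes at that moment; what a row does not reach only later rows make up. A row lasts 1/12 s, in which the tool goes at most 41.7 mm and 7.16 degrees, less where a joint would pass 70% of its speed; a pose out of reach is approached as far as the arm can. A call with a gripper value outside its range is refused whole. The fingers move at their own pace and stop on an object; "newtons" is the grip in N (left out, the last holds). Time passes only in rows, so rows that repeat a pose let the fingers close. It gives the time, the measured TCP pose, the force and the opening at its end, in the units of the state.
- env.state(): the state, without advancing time (a new reading comes with each control period).
- env.grab_frame(name): name is "scene" or "side" or "wrist"; returns (picture, depth): 480x640x3 uint8, red, green, blue; 480x640 float32, mm along the optical axis (not along the pixel's ray), 0 where there is no reading.
- env.calibration(name): a dict with "K" (3x3 intrinsics, pixels), "camera_from_world" (4x4, takes a point from world to camera coordinates); the wrist camera has in their place "T_tool_cam" (4x4, takes a point from camera to tool coordinates, whose origin is the TCP and whose axes are the tool frame's). Camera axes: x right, y up, looking along -z (the intrinsics and any distortion apply to the point x, -y, -z); pixel columns grow to the right and rows downward; lengths in mm; the calibration is good to about 2 mm. A picture is of the moment at which its call begins: read the wrist's pose just before it. calibration takes no time and is no camera call.
- env.job_done(): hands the job in, once; it reports no verdict.
Trained networks look in the newest picture that a camera, given by its name, has taken for a name from the list of things; names that differ only in an ending like _2 or _b are one class to them, and where a whole thing is asked for, a point or a joint stands for the part that bears it (a point fixed in the world has none). Each returns a list of dicts, best first, with "p" (0 to 1); they miss things now and then, are a little off and sometimes report something else, mostly with a low value. They report only what shows in the picture. A call takes as long as a camera call. They do not tell look-alikes from the thing itself.
- env.search_frame(camera, label): "point" ([x, y, z] in mm, in world coordinates, good to about 4 mm: the middle of the surface that is visible of it).
The state is a dict: "time_s": time; "qpos": joint angles; "qvel": joint speeds; "effort": joint torques, N m; "ee_pos": TCP position; "ee_rot": TCP orientation; "force": force on the tool from outside, world axes, zero at the start; "torque": the same for the moment, N m; "gripper_width": finger opening in mm.
Only numpy, scipy, OpenCV 4.12 (cv2) and the standard library are available. Lean on these libraries where they do the work, as an engineer would, in place of code of your own. Each camera call takes 0.05 s, during which the arm holds its last target.

## Task

Set up the bench for the next practical: take the stack apart from the top, one piece at a time. Lay the steel tube across both notches of the green cradle, centred, then set each coloured block down flat inside the rim of the heater of its own colour, its length along the heater's. Put each piece straight in its place without dropping or tipping it, and leave the beaker and the jar where they stand.

Things in the scene. Friction and masses are not known exactly. Their poses are not given: they have to be found in the camera images.
- tube_mid (a point): Loose bright steel sample tube with black end caps, a cylinder of 24 mm diameter and 110 mm length, about 0.13 kg, at the top of the stack. The point is its centre, on its axis; its y axis runs along the tube. At the start it lies lengthwise in the shallow V of the yellow block, its axis 56.9 mm above that block's underside.
- yellow_mid (a point): Loose yellow metal block with an aluminium ridge on top, about 0.2 kg, third from the bench, under the tube. Main part 40 mm (x) by 64 mm (y), 34 mm high; the ridge along its middle is 18 mm wide, 64 mm long and rises to 48 mm above the underside, with the shallow V in its top, so there is an 11 mm wide flat shoulder on each side. The point is the centre of the main part, 17 mm above its underside. Axes: z up, y along its length.
- blue_mid (a point): Loose blue metal block with small dark wells in its top, 50 mm (x) by 90 mm (y), 40 mm high, about 0.34 kg, lying on the red block and under the yellow one. The point is its centre, 20 mm above its underside. Axes: z up, y along its length.
- red_mid (a point): Loose red metal block with small dark wells in its top, 60 mm (x) by 116 mm (y), 40 mm high, about 0.5 kg, at the bottom of the stack, on the bench. The point is its centre, 20 mm above its underside. Axes: z up, y along its length. The blocks of the stack lie roughly centred on one another, long sides roughly parallel.
- red_seat (a point): Fixed low white heater box with a red rim, for the red block. The point is the centre of its flat dark seat, 26 mm above the bench, inside the rim. The rim stands 6 mm above the seat and encloses 76 mm (this frame's x) by 132 mm (y); its walls are 5 mm thick. A control ledge 22 mm wide, 16 mm high (knobs to 24 mm) runs along the -x side. Axes: z up, y along the long side of the seat.
- blue_seat (a point): Fixed low white heater box with a blue rim, for the blue block. The point is the centre of its flat dark seat, 26 mm above the bench, inside the rim. The rim stands 6 mm above the seat and encloses 66 mm (this frame's x) by 106 mm (y); its walls are 5 mm thick. A control ledge 22 mm wide, 16 mm high (knobs to 24 mm) runs along the -x side. Axes: z up, y along the long side of the seat.
- yellow_seat (a point): Fixed low white heater box with a yellow rim, for the yellow block. The point is the centre of its flat dark seat, 26 mm above the bench, inside the rim. The rim stands 6 mm above the seat and encloses 56 mm (this frame's x) by 80 mm (y); its walls are 5 mm thick. A control ledge 22 mm wide, 16 mm high (knobs to 24 mm) runs along the -x side. Axes: z up, y along the long side of the seat.
- cradle_axis (a point): Fixed green cradle for the tube: base plate 62 by 92 mm, 8 mm thick, with two uprights, 12 mm thick and centred 34 mm either side of the middle along y (56 mm free between them), each with a 90 degree V notch open to the top; the V arms reach 49 mm above the bench and 46 mm apart overall. The point lies where the centre of the tube is when it is cradled in both notches, 48 mm above the bench; y is the direction in which the tube lies. Axes: z up.
- beaker_mid (a point): Clear glass beaker, 68 mm in diameter, 85 mm high; the point is its centre half-way up. Loose bystander; must stay standing where it is.
- jar_mid (a point): Amber glass jar with a black cap, 58 mm in diameter, 85 mm high; the point is its centre half-way up. Loose bystander; must stay standing where it is.
Things that resemble listed ones, but are neither listed nor needed, are in the scene too. Of the things like the part that bears tube_mid, leave any that is brown, orange or turquoise; of the rest the smaller one is meant.

How it is judged (in metres and radians):
On the way, in this order (a step that is already met when the one before it is completed fails the run):
1. the tube lies cradled in both notches, released (y of tube_mid in the frame of cradle_axis between -0.016 and 0.016 m and x of tube_mid in the frame of cradle_axis between -0.004 and 0.004 m and z of tube_mid in the frame of cradle_axis between -0.004 and 0.004 m and angle between the y axis of tube_mid and the y axis of cradle_axis, either way round below 0.08 rad and contact force between tube and the fingers below 0.05 N), for 0.2 s.
2. the yellow block lies flat in the yellow heater, released (horizontal distance between yellow_mid and yellow_seat below 0.014 m and z of yellow_mid in the frame of yellow_seat between 0.014 and 0.02 m and angle between yellow_mid's own z axis and vertical below 0.07 rad and angle between the y axis of yellow_mid and the y axis of yellow_seat, either way round below 0.35 rad and contact force between yellow_block and the fingers below 0.05 N), for 0.2 s.
3. the blue block lies flat in the blue heater, released (horizontal distance between blue_mid and blue_seat below 0.014 m and z of blue_mid in the frame of blue_seat between 0.017 and 0.023 m and angle between blue_mid's own z axis and vertical below 0.07 rad and angle between the y axis of blue_mid and the y axis of blue_seat, either way round below 0.35 rad and contact force between blue_block and the fingers below 0.05 N), for 0.2 s.
4. the red block lies flat in the red heater, released (horizontal distance between red_mid and red_seat below 0.014 m and z of red_mid in the frame of red_seat between 0.017 and 0.023 m and angle between red_mid's own z axis and vertical below 0.07 rad and angle between the y axis of red_mid and the y axis of red_seat, either way round below 0.35 rad and contact force between red_block and the fingers below 0.05 N), for 0.2 s.
At the end, for the whole second after the job is handed in: Tube in both notches (axis within 4 mm and 0.08 rad of the cradled line, centre within 16 mm along it); each block flat on the seat of its own colour (centre within 14 mm, height 3 mm, tilt 0.07 rad, length within 0.35 rad of the heater's); all at rest (y of tube_mid in the frame of cradle_axis between -0.016 and 0.016 m and x of tube_mid in the frame of cradle_axis between -0.004 and 0.004 m and z of tube_mid in the frame of cradle_axis between -0.004 and 0.004 m and angle between the y axis of tube_mid and the y axis of cradle_axis, either way round below 0.08 rad and horizontal distance between red_mid and red_seat below 0.014 m and z of red_mid in the frame of red_seat between 0.017 and 0.023 m and angle between each of red_mid, blue_mid, yellow_mid's own z axis and vertical below 0.07 rad and angle between the y axis of red_mid and the y axis of red_seat, either way round below 0.35 rad and horizontal distance between blue_mid and blue_seat below 0.014 m and z of blue_mid in the frame of blue_seat between 0.017 and 0.023 m and angle between the y axis of blue_mid and the y axis of blue_seat, either way round below 0.35 rad and horizontal distance between yellow_mid and yellow_seat below 0.014 m and z of yellow_mid in the frame of yellow_seat between 0.014 and 0.02 m and angle between the y axis of yellow_mid and the y axis of yellow_seat, either way round below 0.35 rad and linear speed of each of red_block, blue_block, yellow_block, tube below 0.01 m/s); the robot touches nothing.
It fails at once if a block is tipped over or turned on edge (more than 0.5 rad from upright) (angle between any of red_mid, blue_mid, yellow_mid's own z axis and vertical above 0.5 rad).
It fails at once if a block or the tube is dropped (falls freely faster than 0.7 m/s, about 25 mm) ((contact force between red_block and anything else below 0.01 N and linear speed of red_block above 0.7 m/s) or (contact force between blue_block and anything else below 0.01 N and linear speed of blue_block above 0.7 m/s) or (contact force between yellow_block and anything else below 0.01 N and linear speed of yellow_block above 0.7 m/s) or (contact force between tube and anything else below 0.01 N and linear speed of tube above 0.7 m/s)).
It fails at once if the beaker or the jar is pushed more than 25 mm or tilted more than 0.3 rad (distance of any of beaker_mid, jar_mid from where it was at the start of the episode above 0.025 m or angle between any of beaker_mid, jar_mid's own z axis and vertical above 0.3 rad).
It also fails if it takes over 134 s, if anything falls off the work surface, if the arm or the gripper's body presses on something with over 40 N, if the wrist force passes 120 N, or if a joint passes its speed limit or range.

## Working session

There is one attempt and no reset: what is moved stays moved. The work goes in short steps, Python scripts to look and compute and a tool call to move; the robot and the scene stay as the last step left them, time stands still between calls to the robot, and variables do not carry over. Pictures are saved under pics/ and viewed, and the job is handed in when it is done.

Besides the shell and the picture viewer there is one more tool, called after "Emit:" as name(argument=value, ...) on one line, values as JSON. arm_command: Moves the arm, as the interface text tells. Its arguments: {"type":"object","properties":{"slide":{"type":"array","items":{"type":"array","items":{"type":"number"}}},"turn":{"type":"array","items":{"type":"array","items":{"type":"number"}}},"grip":{"type":"array","items":{"type":"number"}},"newtons":{"type":"number"}},"required":["slide","turn","grip"]}

```bash
ls; mkdir -p pics; cat > h.py <<'E'
import numpy as np, cv2
from workcell import env
from scipy.spatial.transform import Rotation as R
def snap(cam,fn):
    s=env.state(); im,d=env.grab_frame(cam)
    cv2.imwrite(fn,im[:,:,::-1].copy()); np.savez(''+cam+'.npz',im=im,d=d,pos=s['ee_pos'],rot=s['ee_rot'])
    return im,d,s
def c2w(cam,s=None):
    c=env.calibration(cam)
    if cam!='wrist': return np.array(c['K']),np.linalg.inv(np.array(c['camera_from_world']))
    T=np.eye(4);T[:3,:3]=R.from_euler('xyz',s['ee_rot'],degrees=True).as_matrix();T[:3,3]=s['ee_pos']
    return np.array(c['K']),T@np.array(c['T_tool_cam'])
def cloud(cam,d,s=None):
    K,T=c2w(cam,s); v,u=np.mgrid[0:480,0:640]
    x=(u-K[0,2])/K[0,0]*d; y=-(v-K[1,2])/K[1,1]*d
    P=np.stack([x,y,-d,np.ones_like(d)],-1)@T.T
    P=P[...,:3]; P[d<=0]=np.nan
    return P
E
python3 - <<'E'
from h import *
print(env.state())
for c in ['scene','side','wrist']:
    im,d,s=snap(c,f'pics/{c}0.png'); print(c,env.calibration(c))
E
```

```text
pics
{'time_s': 0.0, 'qpos': array([-6.94980864e+01,  1.83510379e+01,  8.97065435e+01, -1.16221522e-03,
        7.20440402e+01, -1.14345080e+00]), 'qvel': array([-0.09711909,  0.09340537,  0.05250595, -0.10749797,  0.00555155,
        0.02919879]), 'effort': array([-7.32783574e-04, -4.12461448e+01, -2.31976837e+01,  7.25987297e-02,
        4.57326591e-02, -1.37916945e-04]), 'ee_pos': array([ 211.93910849, -533.98248431,  221.12538993]), 'ee_rot': array([-90.52047559,  89.89837245, 111.12524811]), 'force': array([-0.85323781,  0.46889461,  1.0583411 ]), 'torque': array([-0.00874243,  0.01059028, -0.0298575 ]), 'gripper_width': 91.10664612688217}
scene {'K': array([[464.6738149 ,   0.        , 321.15014433],
       [  0.        , 464.6738149 , 229.98403715],
       [  0.        ,   0.        ,   1.        ]]), 'camera_from_world': array([[ 7.36358384e-01,  6.76519782e-01, -9.86485961e-03,
        -3.11487555e+02],
       [-5.45813474e-01,  6.02580869e-01,  5.82223280e-01,
         2.28394536e+02],
       [ 3.99829942e-01, -4.23340620e-01,  8.12969087e-01,
        -1.48079478e+03],
    
[... 434 characters left out ...]
+02],
       [-4.37901418e-01,  6.93172716e-01,  5.72497978e-01,
        -1.04261798e+03],
       [ 0.00000000e+00,  0.00000000e+00,  0.00000000e+00,
         1.00000000e+00]])}
wrist {'K': array([[377.8212254 ,   0.        , 311.35123312],
       [  0.        , 377.8212254 , 235.67188821],
       [  0.        ,   0.        ,   1.        ]]), 'T_tool_cam': array([[-1.95879193e-04,  2.81061711e-01, -9.59689677e-01,
        -1.62267539e+02],
       [ 9.99999943e-01,  3.18828927e-04, -1.10732230e-04,
        -9.52455254e-02],
       [ 2.74854240e-04, -9.59689644e-01, -2.81061758e-01,
        -8.07041011e+01],
       [ 0.00000000e+00,  0.00000000e+00,  0.00000000e+00,
         1.00000000e+00]])}
```

View pics/scene0.png

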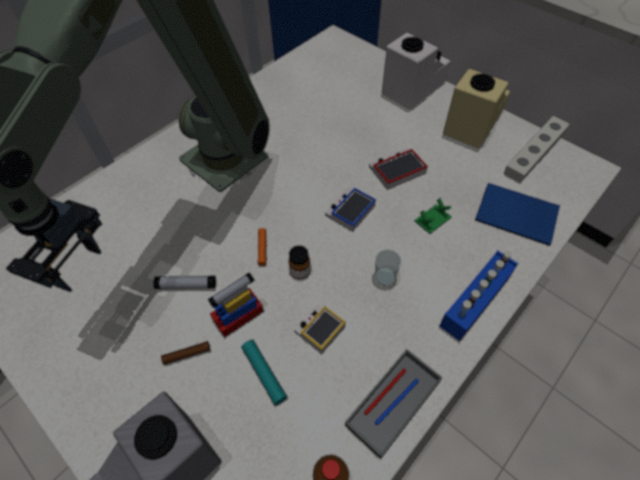

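View pics/side0.png

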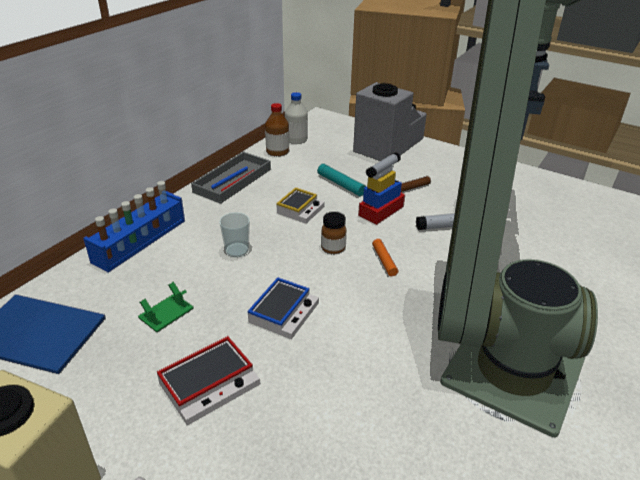

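View pics/wrist0.png

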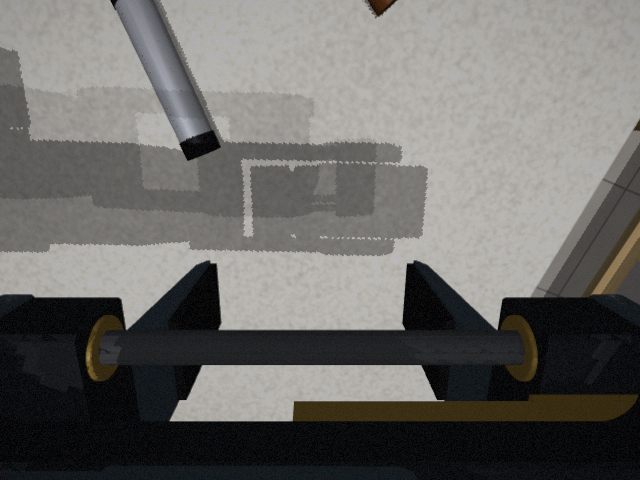

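```bash
python3 - <<'E'
from h import *
for c in ['scene','side']:
    env.grab_frame(c)
    for l in ['tube_mid','yellow_mid','blue_mid','red_mid','red_seat','blue_seat','yellow_seat','cradle_axis','beaker_mid','jar_mid']:
        try: print(c,l,[(np.round(r['point']).tolist(),round(r['p'],2)) for r in env.search_frame(c,l)])
        except Exception as e: print(l,e)
E
```

```text
scene tube_mid [([457.0, -332.0, 151.0], 0.95), ([350.0, -158.0, 24.0], 0.9), ([285.0, -371.0, 34.0], 0.85), ([609.0, -388.0, 26.0], 0.82), ([428.0, -481.0, 22.0], 0.66), ([480.0, -145.0, 72.0], 0.37)]
scene yellow_mid [([468.0, -335.0, 108.0], 0.63)]
scene blue_mid [([466.0, -351.0, 71.0], 0.68)]
scene red_mid [([467.0, -354.0, 38.0], 0.58), ([457.0, -328.0, 153.0], 0.54)]
scene red_seat [([453.0, 322.0, 28.0], 0.94)]
scene blue_seat []
scene yellow_seat [([623.0, -224.0, 26.0], 0.93)]
scene cradle_axis [([633.0, 245.0, 9.0], 0.86)]
scene beaker_mid [([466.0, -350.0, 74.0], 0.68), ([647.0, 8.0, 57.0], 0.66)]
scene jar_mid [([477.0, -144.0, 71.0], 0.81), ([454.0, 321.0, 27.0], 0.45)]
side tube_mid [([301.0, -332.0, 25.0], 0.86), ([344.0, -147.0, 23.0], 0.76), ([594.0, -377.0, 31.0], 0.58), ([444.0, -318.0, 145.0], 0.56), ([420.0, -486.0, 20.0], 0.49)]
side yellow_mid []
side blue_mid [([426.0, -297.0, 67.0], 0.96)]
side red_mid [([425.0, -289.0, 28.0], 0.94)]
side red_seat [([435.0, 335.0, 28.0], 0.84)]
side blue_seat [([432.0, 119.0, 29.0], 0.73)]
side yellow_seat [([617.0, -210.0, 28.0], 0.55)]
side cradle_axis [([627.0, 245.0, 9.0], 0.6), ([438.0, -302.0, 105.0], 0.6)]
side beaker_mid [([637.0, 10.0, 57.0], 0.75)]
side jar_mid [([456.0, -114.0, 57.0], 0.58)]
```

The steel tube on the stack (scene px ≈ 232,290) is the wanted one; the other steel tube, on the bench at px ≈ (185,283), is bigger. The heaters are at px (400,167) red, (353,207) blue and (323,328) yellow, and the cradle is at (433,215). Next I'll measure them from the depth clouds.

```bash
cat > m.py <<'E'
from h import *
def fit(Q):
    (c,sz,a)=cv2.minAreaRect(Q[:,:2].astype(np.float32)); 
    if sz[0]>sz[1]: sz=sz[::-1]; a=a+90
    # a: long axis dir = a+90
    l=(a+90+90)%180-90
    return np.round(c,1),np.round(sz,1),round(l,1)
def hue(im):
    h=cv2.cvtColor(im,cv2.COLOR_RGB2HSV).astype(int); return h[...,0]*2,h[...,1],h[...,2]
HU=dict(red=lambda h:(h<12)|(h>345),blue=lambda h:(h>205)&(h<235),yellow=lambda h:(h>40)&(h<56),green=lambda h:(h>100)&(h<160))
E
python3 - <<'E'
from m import *
reg=dict(red=(445,325),blue=(432,119),yellow=(620,-217),green=(630,245))
for cam in ['scene','side']:
    z=np.load(cam+'.npz'); P=cloud(cam,z['d']); h,s,v=hue(z['im'])
    for k,(x,y) in reg.items():
        near=(np.hypot(P[...,0]-x,P[...,1]-y)<120)&(P[...,2]>3)
        m=near&HU[k](h)&(s>90)
        Q=P[m]; 
        print(cam,k,len(Q),fit(Q) if len(Q)>5 else '', np.round(np.percentile(Q[:,2],[5,50,95]),1) if len(Q) else '')
        if k!='green':
            m2=near&(v<90)&(s<80)&(P[...,2]>20)
            Q=P[m2]; print('   seat',len(Q),fit(Q) if len(Q)>5 else '',np.round(np.median(Q[:,2]),1) if len(Q) else '')
    for k,(x,y) in dict(red=(467,-340),blue=(460,-340),yellow=(460,-335)).items():
        near=(np.hypot(P[...,0]-x,P[...,1]-y)<100)&(P[...,2]>3)
        Q=P[near&HU[k](h)&(s>90)]; print(cam,'stack',k,len(Q),fit(Q) if len(Q)>5 else '',np.round(np.percentile(Q[:,2],[5,50,95]),1) if len(Q) else '')
    near=(np.hypot(P[...,0]-460,P[...,1]+335)<100)&(P[...,2]>135)
    print('tube',fit(P[near]),np.nanmax(P[near][:,2]))
E
```

```text
scene red 316 (array([447.8, 325. ]), array([ 99. , 140.8]), 69.9) [26.3 31.9 36.9]
   seat 757 (array([444. , 326.4]), array([104.6, 141.7]), 70.5) 28.5
scene blue 306 (array([442.5, 109.3]), array([ 86.8, 115.7]), -84.4) [24.7 31.9 36.5]
   seat 617 (array([439.1, 106.5]), array([ 96.1, 112.5]), -85.3) 28.1
scene yellow 332 (array([ 628.3, -221.5]), array([74.3, 88.8]), -86.6) [22.  32.1 36.2]
   seat 629 (array([ 624.4, -220.1]), array([74.7, 84.6]), -0.8) 27.7
scene green 553 (array([633.7, 242.1]), array([57.6, 92.3]), 82.4) [ 6.7 10.8 46.7]
scene stack red 481 (array([ 448. , -331.9]), array([ 58.9, 113.8]), 79.1) [ 9.7 34.4 43.8]
scene stack blue 398 (array([ 458. , -334.2]), array([40.9, 91.1]), 69.7) [51.  75.7 83.8]
scene stack yellow 267 (array([ 464.5, -328.7]), array([19.4, 62.2]), 72.8) [ 90.4 109.7 117.4]
tube (array([ 450.2, -326.8]), array([ 25.6, 111.1]), 80.8) 156.37373121949042
side red 938 (array([443.4, 324.6]), array([100.8, 143. ]), 69.9) [26.9 32.1 34.9]
   seat 2145 (array([438.8, 331.3]), array([ 97.5, 134. ]), 68.8) 27.4
side blue 520 (array([441.2, 107.3]), array([ 86.6, 119.4]), -82.3) [27.3 32.2 35.3]
   seat 991 (array([432.6, 107.7]), array([ 86.4, 105.7]), -87.2) 27.5
side yellow 250 (array([ 628.2, -221.1]), array([71.3, 97.2]), -87.5) [27.3 32.1 35.6]
   seat 277 (array([ 616. , -227.3]), array([72.4, 78.8]), 0.3) 27.6
side green 1170 (array([629.5, 241.4]), array([62.7, 90. ]), 81.6) [ 6.4  9.8 46.2]
side stack red 645 (array([ 442. , -330.2]), array([ 62.6, 120.6]), 79.6) [ 6.2 27.1 42.6]
side stack blue 547 (array([ 468.2, -327.3]), array([102.8, 108.9]), -4.8) [46.4 66.3 82.4]
side stack yellow 353 (array([ 435.9, -314.2]), array([43.6, 78.4]), 49.1) [ 85.  102.3 116.5]
tube (array([ 444.2, -329. ]), array([ 24.9, 116.5]), 79.4) 153.16904064020878
```

```bash
cat > plan.py <<'E'
from h import *
import sys
# target TCP x y z, jaw axis yaw deg (mod 180)
def plan(x,y,z,yaw,s=None):
    s=s or env.state(); M=R.from_euler('xyz',s['ee_rot'],degrees=True).as_matrix(); p=np.array(s['ee_pos'])
    best=None
    for a in (yaw,yaw+180):
        a=np.radians(a); X=np.array([0,0,-1.]);Y=np.array([np.cos(a),np.sin(a),0]);G=np.stack([X,Y,np.cross(X,Y)],1)
        rv=R.from_matrix(M.T@G).as_rotvec()
        if best is None or abs(np.linalg.norm(rv))<np.linalg.norm(best): best=rv
    sl=M.T@(np.array([x,y,z])-p)/10
    n=max(np.linalg.norm(sl)/4.17,np.degrees(np.linalg.norm(best))/7.16)
    print('t',round(s['time_s'],2),'pos',np.round(p,1),'jaw',round(np.degrees(np.arctan2(M[1,1],M[0,1])),1),'q',np.round(s['qpos'],0),'w',round(s['gripper_width'],1))
    print('slide',np.round(sl,2).tolist(),'turn',np.round(best,3).tolist(),'rows',round(n,1))
if __name__=='__main__': plan(*map(float,sys.argv[1:5]))
E
python3 plan.py 447 -328 330 -10
```

```text
t 1.25 pos [ 212.1 -534.5  222. ] jaw -68.4 q [-70.  18.  90.   0.  72.  -1.] w 91.2
slide [-10.8, -10.53, -29.45] turn [-1.018, 0.0, -0.0] rows 8.1
```

Emit:
arm_command(slide=[[-10.8,-10.53,-29.45],[-10.8,-10.53,-29.45],[-10.8,-10.53,-29.45],[-10.8,-10.53,-29.45],[-10.8,-10.53,-29.45],[-10.8,-10.53,-29.45],[-10.8,-10.53,-29.45],[-10.8,-10.53,-29.45],[-10.8,-10.53,-29.45],[-10.8,-10.53,-29.45],[-10.8,-10.53,-29.45],[-10.8,-10.53,-29.45],[-10.8,-10.53,-29.45]], turn=[[-1.018,0,0],[-1.018,0,0],[-1.018,0,0],[-1.018,0,0],[-1.018,0,0],[-1.018,0,0],[-1.018,0,0],[-1.018,0,0],[-1.018,0,0],[-1.018,0,0],[-1.018,0,0],[-1.018,0,0],[-1.018,0,0]], grip=[0,0,0,0,0,0,0,0,0,0,0,0,0])

```text
time_s: 2.33
ee_pos: [445.8, -328.8, 329.4]
ee_rot: [-100.8, 89.9, 159.0]
force: [0.1, 0.2, 0.1]
gripper_width: 91.1
```

```bash
python3 - <<'E'
from m import *
im,d,s=snap('wrist','pics/w1.png'); P=cloud('wrist',d,s); print(s['ee_pos'],s['ee_rot'])
near=np.hypot(P[...,0]-447,P[...,1]+330)<90
Q=P[near&(P[...,2]>135)&(P[...,2]<165)]; print('tube',fit(Q),len(Q),np.percentile(Q[:,2],[50,99]))
h,sat,v=hue(im)
for k in ['red','blue','yellow']:
    Q=P[near&HU[k](h)&(sat>90)&(P[...,2]>3)]; print(k,fit(Q),len(Q),np.percentile(Q[:,2],[5,50,95]))
E
```

```text
[ 445.83905326 -328.77043411  329.38498947] [-100.82063418   89.92829954  159.00449342]
tube (array([ 450.5, -328.8]), array([ 24.1, 111.1]), 81.3) 2903 [146.50165465 149.40078822]
red (array([ 446.4, -330.4]), array([116. , 137.1]), -10.2) 1449 [ 37.46051854 135.17675137 440.04012412]
blue (array([ 439.5, -323.1]), array([107.7, 156.6]), -24.0) 8689 [ 79.77077688 423.56988483 443.281867  ]
yellow (array([ 450.3, -325.5]), array([ 82.4, 138.6]), -4.8) 6233 [112.97098644 425.99087724 430.86371117]
```

View pics/w1.png

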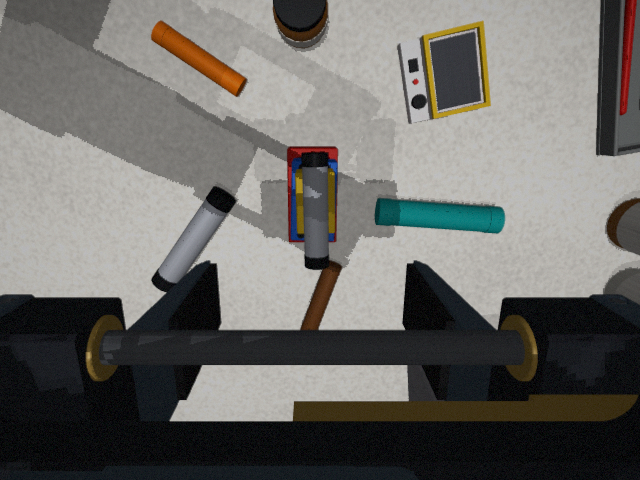

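```bash
python3 plan.py 450.5 -328.8 128 -8.7
```

```text
t 2.38 pos [ 445.9 -328.8  329.5] jaw -10.2 q [-38.  14.  81.  -0.  86. -27.] w 91.2
slide [20.15, 0.47, -0.07] turn [-0.026, -0.0, 0.001] rows 4.8
```

Emit:
arm_command(slide=[[3,0.47,-0.07],[7,0.47,-0.07],[11,0.47,-0.07],[14,0.47,-0.07],[16.5,0.47,-0.07],[18,0.47,-0.07],[19,0.47,-0.07],[19.7,0.47,-0.07],[20.1,0.47,-0.07],[20.1,0.47,-0.07],[20.1,0.47,-0.07],[20.1,0.47,-0.07]], turn=[[-0.026,0,0],[-0.026,0,0],[-0.026,0,0],[-0.026,0,0],[-0.026,0,0],[-0.026,0,0],[-0.026,0,0],[-0.026,0,0],[-0.026,0,0],[-0.026,0,0],[-0.026,0,0],[-0.026,0,0]], grip=[0,0,0,0,0,0,0,0,60,60,60,60], newtons=15)

```text
time_s: 3.38
ee_pos: [452.3, -328.6, 130.1]
ee_rot: [59.4, 89.9, -39.2]
force: [-0.8, 0.8, 0.1]
gripper_width: 70.2
```

```bash
python3 - <<'E'
from m import *
im,d,s=snap('wrist','pics/w2.png'); print(s['ee_pos'],s['ee_rot'],s['gripper_width'],s['force'])
E
```

```text
[ 452.30778227 -328.5879543   130.05368584] [ 59.3899638   89.86658395 -39.15281127] 70.1566663467288 [-0.82653738  0.79996001  0.12443363]
```

View pics/w2.png

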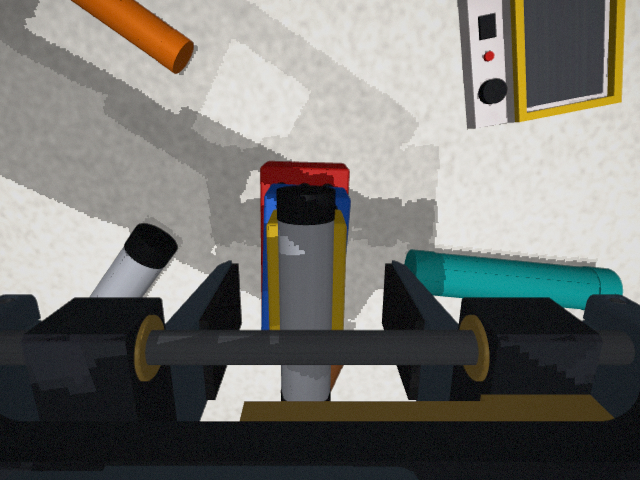

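```bash
python3 - <<'E'
from m import *
z=np.load('wrist.npz'); s=dict(ee_pos=z['pos'],ee_rot=z['rot']); P=cloud('wrist',z['d'],s)
near=np.hypot(P[...,0]-450,P[...,1]+330)<70
v,u=np.mgrid[0:480,0:640]
Q=P[near&(P[...,2]>135)&(P[...,2]<165)&(v<320)&(abs(u-310)<50)]; print('tube',fit(Q),len(Q),np.percentile(Q[:,2],[50,99]))
M=R.from_euler('xyz',z['rot'],degrees=True).as_matrix()
L=(Q-z['pos'])@M; print('tool y range',np.percentile(L[:,1],[0.5,99.5]),'z',L[:,2].min())
E
python3 plan.py 450.5 -328.8 127.5 -8.7
```

```text
tube (array([ 454.4, -303.4]), array([24.6, 59.7]), 81.5) 7194 [146.57121295 149.21523035]
tool y range [-13.63706254  10.01155443] z -55.0995799048138
t 3.43 pos [ 452.3 -328.5  130. ] jaw -8.5 q [-37.  21. 100.  -0.  59. -29.] w 70.1
slide [0.25, -0.17, 0.05] turn [0.003, 0.001, -0.002] rows 0.1
```

Emit:
arm_command(slide=[[0.1,-0.18,0],[0.2,-0.18,0.05],[0.2,-0.18,0.05],[0.2,-0.18,0.05],[0.2,-0.18,0.05],[0.2,-0.18,0.05],[0.2,-0.18,0.05],[0.2,-0.18,0.05],[0.2,-0.18,0.05],[0.2,-0.18,0.05],[0.2,-0.18,0.05],[0.2,-0.18,0.05]], turn=[[0,0,0],[0,0,0],[0,0,0],[0,0,0],[0,0,0],[0,0,0],[0,0,0],[0,0,0],[0,0,0],[0,0,0],[0,0,0],[0,0,0]], grip=[60,90,130,160,180,200,220,220,220,220,220,220], newtons=20)

```text
time_s: 4.43
ee_pos: [449.7, -328.3, 126.9]
ee_rot: [-87.1, 90.0, 174.4]
force: [-0.9, 0.2, -0.3]
gripper_width: 23.6
```

```bash
python3 - <<'E'
from h import *
print(env.state())
E
python3 plan.py 450 -329 300 -8.7
```

```text
{'time_s': 4.4333, 'qpos': array([-3.73057674e+01,  2.11247301e+01,  1.00107213e+02, -1.19343336e-02,
        5.87845914e+01, -2.87634394e+01]), 'qvel': array([-0.02221756, -0.03074505, -0.02624806,  0.10999666,  0.01142747,
        0.1071598 ]), 'effort': array([ 3.06996480e-01, -4.10060763e+01, -2.07338852e+01,  1.98377869e-01,
       -1.20295021e-01, -1.74091354e-03]), 'ee_pos': array([ 449.73255208, -328.29141549,  126.90393042]), 'ee_rot': array([-87.08202566,  89.98056961, 174.38183291]), 'force': array([-0.90188565,  0.19635563, -0.33811441]), 'torque': array([ 0.01570411,  0.025831  , -0.00189248]), 'gripper_width': 23.593133441286373}
t 4.43 pos [ 449.7 -328.3  126.9] jaw -8.5 q [-37.  21. 100.  -0.  59. -29.] w 23.6
slide [-17.31, 0.03, 0.07] turn [0.003, 0.0, 0.0] rows 4.2
```

Emit:
arm_command(slide=[[-0.3,0,0],[-1,0,0],[-2.5,0,0],[-5,0,0],[-8,0,0],[-11,0,0],[-14,0,0],[-16,0,0],[-16,0,0],[-16,0,0]], turn=[[0,0,0],[0,0,0],[0,0,0],[0,0,0],[0,0,0],[0,0,0],[0,0,0],[0,0,0],[0,0,0],[0,0,0]], grip=[220,220,220,220,220,220,220,220,220,220])

```text
time_s: 5.27
ee_pos: [450.2, -328.5, 288.1]
ee_rot: [63.0, 89.8, -35.6]
force: [0.4, -0.1, -1.8]
gripper_width: 23.8
```

```bash
python3 - <<'E'
from m import *
im,d,s=snap('wrist','pics/w3.png'); print(s['ee_pos'],s['ee_rot'],s['gripper_width'],s['force'])
P=cloud('wrist',d,s)
M=R.from_euler('xyz',s['ee_rot'],degrees=True).as_matrix()
L=(P-s['ee_pos'])@M
v,u=np.mgrid[0:480,0:640]
m=(abs(L[...,1])<25)&(L[...,0]<0)&(L[...,0]>-40)&(v<325)&(v>100); Q=L[m]; print(len(Q),Q.min(0),Q.max(0))
# stack
near=np.hypot(P[...,0]-447,P[...,1]+330)<90
h,sat,vv=hue(im)
for k in ['red','blue','yellow']:
    Q=P[near&HU[k](h)&(sat>90)&(P[...,2]>3)&(P[...,2]<130)]; print(k,fit(Q),len(Q),np.percentile(Q[:,2],[5,50,95]))
E
python3 plan.py 632 242 290 -8.5
```

```text
[ 450.22074608 -328.46349418  288.12895408] [ 62.96294939  89.83443889 -35.57075319] 23.764965948618812 [ 0.39872404 -0.14742677 -1.81620631]
10167 [-39.99856247 -22.6673973  -55.27252669] [-6.64951412e-03  2.40549485e+01  5.59217552e+00]
red (array([ 446.9, -331.6]), array([ 59. , 115.5]), 79.9) 891 [27.71870631 39.17233631 40.61522947]
blue (array([ 448.5, -329.7]), array([49.5, 88.3]), 78.3) 606 [54.24120746 78.8670644  80.62097202]
yellow (array([ 455.4, -297.2]), array([ 9.3, 38.7]), -6.9) 350 [ 85.21672855 111.44979274 114.20455737]
t 5.32 pos [ 449.6 -328.   286.5] jaw -8.5 q [-37.  15.  85.   0.  80. -29.] w 23.6
slide [-0.34, 9.58, -59.08] turn [-0.001, -0.0, 0.0] rows 14.4
```

View pics/w3.png

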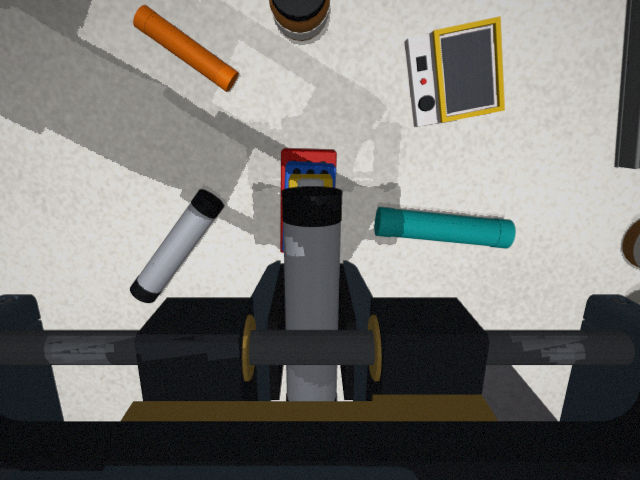

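```bash
python3 plan.py 625 140 290 -8.5
```

```text
t 5.32 pos [ 449.6 -328.   286.5] jaw -8.5 q [-37.  15.  85.   0.  80. -29.] w 23.6
slide [-0.34, 10.4, -48.88] turn [-0.001, -0.0, 0.0] rows 12.0
```

Emit:
arm_command(slide=[[-0.1,0.4,-2],[-0.2,1,-5],[-0.3,2,-9],[-0.3,2.8,-13],[-0.3,3.6,-17],[-0.3,4.5,-21],[-0.3,5.3,-25],[-0.3,6.2,-29],[-0.3,7,-33],[-0.3,7.9,-37],[-0.3,8.7,-41],[-0.3,9.5,-44.5],[-0.3,10,-47],[-0.3,10.4,-48.5],[-0.3,10.4,-48.9],[-0.3,10.4,-48.9],[-0.3,10.4,-48.9]], turn=[[0,0,0],[0,0,0],[0,0,0],[0,0,0],[0,0,0],[0,0,0],[0,0,0],[0,0,0],[0,0,0],[0,0,0],[0,0,0],[0,0,0],[0,0,0],[0,0,0],[0,0,0],[0,0,0],[0,0,0]], grip=[220,220,220,220,220,220,220,220,220,220,220,220,220,220,220,220,220])

```text
time_s: 6.73
ee_pos: [624.8, 138.4, 289.3]
ee_rot: [-41.5, 89.9, -140.1]
force: [0.0, -1.0, -0.8]
gripper_width: 23.3
```

```bash
python3 - <<'E'
from m import *
im,d,s=snap('wrist','pics/w4.png'); print(s['ee_pos'],s['ee_rot'],s['gripper_width'],s['force'])
P=cloud('wrist',d,s)
near=np.hypot(P[...,0]-632,P[...,1]-242)<90
h,sat,vv=hue(im)
G=P[near&HU['green'](h)&(sat>90)&(P[...,2]>3)&(P[...,2]<130)]; print(fit(G),len(G),np.percentile(G[:,2],[5,50,95,99]))
B=G[(G[:,2]<12)]; print('base',fit(B),len(B))
U=G[G[:,2]>25]; print('up',fit(U),len(U)); U=G[G[:,2]>42]; print('tips',fit(U),len(U))
K,T=c2w('wrist',s)
import collections
E
```

```text
[624.75973735 138.43895624 289.269123  ] [ -41.54983203   89.87107838 -140.13460643] 23.3351437273505 [ 0.02469096 -1.01109786 -0.76468335]
(array([632.9, 242.2]), array([61. , 90.4]), 81.5) 4723 [ 6.1243179   7.81348619 46.41435765 48.59126938]
base (array([632.9, 242.2]), array([61. , 90.4]), 81.5) 3525
up (array([633. , 242.1]), array([45.7, 79.9]), 82.0) 1175
tips (array([633. , 241.9]), array([45.7, 79.4]), 82.0) 574
```

View pics/w4.png

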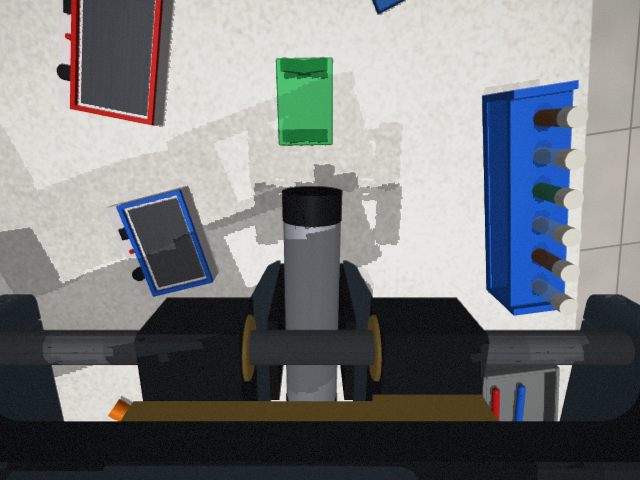

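```bash
python3 - <<'E'
from m import *
z=np.load('wrist.npz'); s=dict(ee_pos=z['pos'],ee_rot=z['rot']); P=cloud('wrist',z['d'],s);h,sat,vv=hue(z['im'])
for k,x,y in [('blue',441,108),('red',445,325)]:
    Q=P[(np.hypot(P[...,0]-x,P[...,1]-y)<110)&HU[k](h)&(sat>90)&(P[...,2]>28)&(P[...,2]<36)]; print(k,fit(Q),len(Q))
    print(np.round(Q.mean(0),1))
E
python3 plan.py 633 242.1 290 -8.2;python3 plan.py 633 242.1 60 -8.2
```

```text
blue (array([448.1, 109.4]), array([ 77.9, 116.3]), -84.3) 1537
[448.6 111.6  30.9]
red (array([448.2, 313.8]), array([ 87.6, 119.9]), 70.4) 1888
[445.3 302.2  30.9]
t 6.78 pos [624.8 138.1 289.7] jaw -8.6 q [11. 23. 73. -0. 84. 20.] w 23.5
slide [-0.04, -0.75, -10.4] turn [-0.007, 0.001, 0.001] rows 2.5
t 6.78 pos [624.8 138.1 289.7] jaw -8.6 q [11. 23. 73. -0. 84. 20.] w 23.5
slide [22.96, -0.73, -10.43] turn [-0.007, 0.001, 0.001] rows 6.0
```

Emit:
arm_command(slide=[[0,-0.2,-2],[0,-0.4,-5],[0,-0.6,-8],[0,-0.75,-10],[1,-0.75,-10.4],[4,-0.75,-10.4],[8,-0.75,-10.4],[12,-0.75,-10.4],[16,-0.75,-10.4],[19,-0.75,-10.4],[21.5,-0.75,-10.4],[23,-0.75,-10.4],[23,-0.75,-10.4],[23,-0.75,-10.4]], turn=[[-0.007,0,0],[-0.007,0,0],[-0.007,0,0],[-0.007,0,0],[-0.007,0,0],[-0.007,0,0],[-0.007,0,0],[-0.007,0,0],[-0.007,0,0],[-0.007,0,0],[-0.007,0,0],[-0.007,0,0],[-0.007,0,0],[-0.007,0,0]], grip=[220,220,220,220,220,220,220,220,220,220,220,220,220,220])

```text
time_s: 7.95
ee_pos: [633.0, 241.8, 59.5]
ee_rot: [-45.8, 89.9, -144.0]
force: [0.7, -0.3, -0.3]
gripper_width: 23.5
```

```bash
python3 plan.py 633 242.1 38 -8.2; python3 - <<'E'
from m import *
im,d,s=snap('wrist','pics/w5.png'); print(s['ee_pos'],s['force'])
E
```

```text
t 7.95 pos [633.  241.8  59.5] jaw -8.2 q [20. 35. 87. -0. 58. 28.] w 23.5
slide [2.15, -0.0, -0.03] turn [-0.001, 0.001, 0.001] rows 0.5
[632.99685774 241.81649684  59.45270245] [ 0.73510105 -0.2991371  -0.30718149]
```

View pics/w5.png

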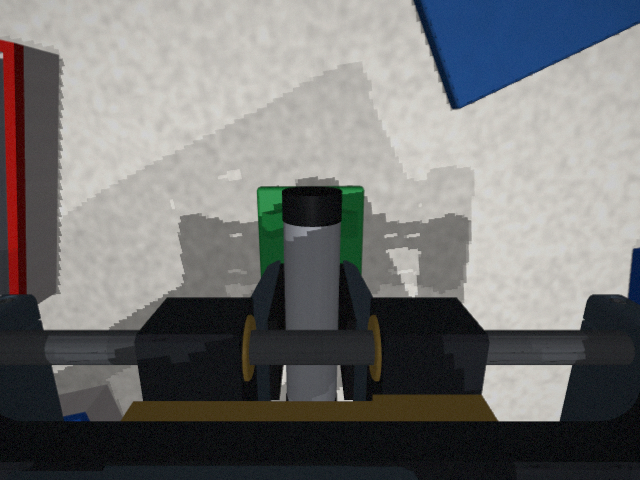

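Tube centred over the cradle, aligned (tube axis col ≈ 312, cradle cols 258–364). Lower.

Emit:
arm_command(slide=[[0.6,0,0],[1.2,0,0],[1.6,0,0],[1.9,0,0],[2.05,0,0],[2.1,0,0],[2.1,0,0],[2.1,0,0]], turn=[[0,0,0],[0,0,0],[0,0,0],[0,0,0],[0,0,0],[0,0,0],[0,0,0],[0,0,0]], grip=[220,220,220,220,220,220,220,220])

```text
time_s: 8.67
ee_pos: [633.3, 243.9, 39.0]
ee_rot: [82.2, 90.0, -15.9]
force: [-1.4, -0.8, -0.7]
gripper_width: 23.6
```

```bash
python3 plan.py 633 242.1 38 -8.2
```

```text
t 8.67 pos [633.3 243.9  39. ] jaw -8.1 q [20. 36. 88. -0. 56. 28.] w 23.6
slide [0.1, -0.01, 0.18] turn [0.001, 0.0, -0.0] rows 0.1
```

Emit:
arm_command(slide=[[0.1,0,0],[0.1,0,0],[0.1,0,0]], turn=[[0,0,0],[0,0,0],[0,0,0]], grip=[220,220,220])

```text
time_s: 8.92
ee_pos: [633.4, 243.9, 38.8]
ee_rot: [120.9, 90.0, 22.8]
force: [-2.0, -0.8, 5.7]
gripper_width: 23.6
```

```bash
python3 plan.py 633 242.1 38 -8.2
```

```text
t 8.92 pos [633.4 243.9  38.8] jaw -8.1 q [20. 36. 88.  0. 56. 28.] w 23.6
slide [0.08, -0.01, 0.18] turn [0.001, -0.0, -0.0] rows 0.0
```

Emit:
arm_command(slide=[[0.1,0,0],[0.1,0,0],[0.1,0,0],[0.1,0,0],[0.1,0,0],[0.1,0,0],[0.1,0,0],[0.1,0,0],[0.1,0,0]], turn=[[0,0,0],[0,0,0],[0,0,0],[0,0,0],[0,0,0],[0,0,0],[0,0,0],[0,0,0],[0,0,0]], grip=[185,180,170,150,130,100,80,80,80])

```text
time_s: 9.67
ee_pos: [633.4, 243.8, 36.9]
ee_rot: [72.4, 90.0, -25.7]
force: [-1.1, -0.3, -1.0]
gripper_width: 62.5
```

Emit:
arm_command(slide=[[-0.5,0,0],[-2,0,0],[-5,0,0],[-9,0,0],[-13,0,0],[-17,0,0],[-21,0,2],[-24,0,6],[-25,0,10],[-25,0,10],[-25,0,10]], turn=[[0,0,0],[0,0,0],[0,0,0],[0,0,0],[0,0,0],[0,0,0],[0,0,0],[0,0,0],[0,0,0],[0,0,0],[0,0,0]], grip=[80,80,80,80,80,40,0,0,0,0,0])

```text
time_s: 10.58
ee_pos: [619.4, 142.4, 289.6]
ee_rot: [100.8, 89.8, 2.4]
force: [-0.1, 0.3, -0.1]
gripper_width: 91.5
```

```bash
python3 - <<'E'
from m import *
im,d,s=snap('wrist','pics/w6.png'); print(s['ee_pos'],s['ee_rot'],s['gripper_width'],s['force'],s['time_s'])
P=cloud('wrist',d,s); h,sat,vv=hue(im)
Q=P[(np.hypot(P[...,0]-632,P[...,1]-242)<75)&(P[...,2]>50)&(P[...,2]<70)]; print('tube',fit(Q),np.percentile(Q[:,2],[50,99]))
for k,x,y in [('blue',448,109),('red',445,325)]:
    Q=P[(np.hypot(P[...,0]-x,P[...,1]-y)<110)&HU[k](h)&(sat>90)&(P[...,2]>28)&(P[...,2]<36)]; print(k,fit(Q),len(Q))
E
python3 plan.py 450 -330 260 -10.5
```

```text
[619.41780402 142.36777746 289.56506762] [100.76332966  89.76765253   2.42624208] 91.54947878295916 [-0.13564384  0.32761342 -0.0697914 ] 10.5833
tube (array([633.9, 243.7]), array([ 36.2, 110.7]), 82.3) [57.71068259 60.81069437]
blue (array([448.3, 109.8]), array([ 77.4, 115.5]), -84.1) 1169
red (array([448.9, 315.4]), array([ 87.6, 122.8]), 70.3) 1911
t 10.63 pos [619.2 144.1 287.8] jaw -8.3 q [12. 22. 74.  0. 83. 20.] w 91.5
slide [2.71, -9.94, 49.35] turn [0.039, -0.001, -0.001] rows 12.1
```

View pics/w6.png

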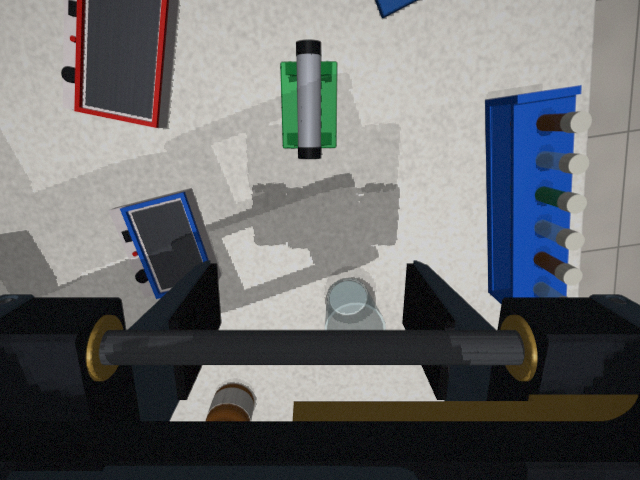

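Tube lies in both notches (px 309,100; top 60 mm as expected). Back to the stack.

Emit:
arm_command(slide=[[0,-5,25],[0,-9.9,49.3],[0,-9.9,49.3],[0,-9.9,49.3],[0,-9.9,49.3],[0,-9.9,49.3],[0,-9.9,49.3],[0,-9.9,49.3],[0,-9.9,49.3],[0,-9.9,49.3],[0,-9.9,49.3],[0,-9.9,49.3],[0,-9.9,49.3],[0,-9.9,49.3],[0,-9.9,49.3],[0,-9.9,49.3]], turn=[[0.039,0,0],[0.039,0,0],[0.039,0,0],[0.039,0,0],[0.039,0,0],[0.039,0,0],[0.039,0,0],[0.039,0,0],[0.039,0,0],[0.039,0,0],[0.039,0,0],[0.039,0,0],[0.039,0,0],[0.039,0,0],[0.039,0,0],[0.039,0,0]], grip=[0,0,0,0,0,0,0,0,0,0,0,0,0,0,0,0])

```text
time_s: 11.97
ee_pos: [452.4, -327.4, 286.3]
ee_rot: [-148.1, 89.9, 111.6]
force: [-0.2, -0.6, -0.4]
gripper_width: 91.0
```

```bash
python3 - <<'E'
from m import *
im,d,s=snap('wrist','pics/w7.png'); print(s['ee_pos'],s['ee_rot'],s['gripper_width'],s['force'],s['time_s'])
P=cloud('wrist',d,s); h,sat,vv=hue(im)
near=np.hypot(P[...,0]-448,P[...,1]+330)<80
for lo,hi,n in [(105,135,'yellow all'),(122,135,'ridge'),(72,135,'blue+'),(30,135,'red+')]:
    Q=P[near&(P[...,2]>lo)&(P[...,2]<hi)]; print(n,fit(Q),len(Q),np.percentile(Q[:,2],[5,50,95]))
Q=P[near&HU['yellow'](h)&(sat>90)&(P[...,2]>105)&(P[...,2]<135)]; print('y',fit(Q),len(Q))
Q=P[(np.hypot(P[...,0]-628,P[...,1]+221)<110)&HU['yellow'](h)&(sat>90)&(P[...,2]>27)&(P[...,2]<36)]; print('yseat',fit(Q),len(Q))
E
```

```text
[ 452.35151138 -327.44831083  286.26465692] [-148.10623566   89.90298168  111.64779443] 91.04402413056414 [-0.21844508 -0.64184301 -0.43933894] 11.9667
yellow all (array([ 451. , -325.8]), array([40. , 64.4]), 81.5) 3123 [112.13537034 123.26345202 127.43452671]
ridge (array([ 451.1, -325.8]), array([23. , 64.4]), 81.3) 1822 [122.61467529 125.15427315 127.76296932]
blue+ (array([ 448.7, -330.8]), array([49.5, 90.1]), 78.6) 4357 [ 78.43094559 113.7708277  127.142922  ]
red+ (array([ 447. , -331.7]), array([ 60. , 115.6]), 79.7) 5610 [ 38.49678768 112.65658654 126.92522246]
y (array([ 451. , -325.4]), array([39.4, 63.4]), 81.2) 1231
yseat (array([ 633.2, -221.3]), array([67.7, 90. ]), -87.7) 1868
```

View pics/w7.png

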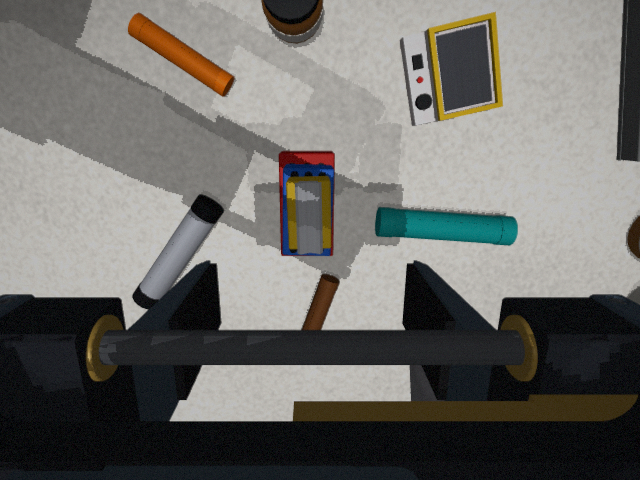

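```bash
python3 plan.py 451 -325.7 98 -8.6
```

```text
t 12.02 pos [ 452.4 -327.4  286.5] jaw -10.2 q [-37.  15.  85.   0.  80. -27.] w 91.3
slide [18.85, -0.16, -0.13] turn [-0.028, -0.001, 0.0] rows 4.5
```

Emit:
arm_command(slide=[[3,-0.16,-0.13],[7,-0.16,-0.13],[11,-0.16,-0.13],[14,-0.16,-0.13],[16,-0.16,-0.13],[17.3,-0.16,-0.13],[18.2,-0.16,-0.13],[18.7,-0.16,-0.13],[18.8,-0.16,-0.13],[18.8,-0.16,-0.13],[18.8,-0.16,-0.13]], turn=[[-0.028,0,0],[-0.028,0,0],[-0.028,0,0],[-0.028,0,0],[-0.028,0,0],[-0.028,0,0],[-0.028,0,0],[-0.028,0,0],[-0.028,0,0],[-0.028,0,0],[-0.028,0,0]], grip=[0,0,0,0,0,0,0,0,0,0,0], newtons=25)

```text
time_s: 12.93
ee_pos: [450.8, -327.9, 100.0]
ee_rot: [60.7, 89.9, -38.0]
force: [-0.0, 0.5, -0.4]
gripper_width: 91.5
```

```bash
python3 plan.py 451 -325.7 98 -8.6; python3 - <<'E'
from m import *
im,d,s=snap('wrist','pics/w8.png')
E
```

```text
t 12.93 pos [ 450.8 -327.9  100. ] jaw -8.7 q [-37.  23. 102.  -0.  55. -28.] w 91.5
slide [0.2, -0.02, -0.22] turn [-0.003, 0.001, -0.002] rows 0.1
```

View pics/w8.png

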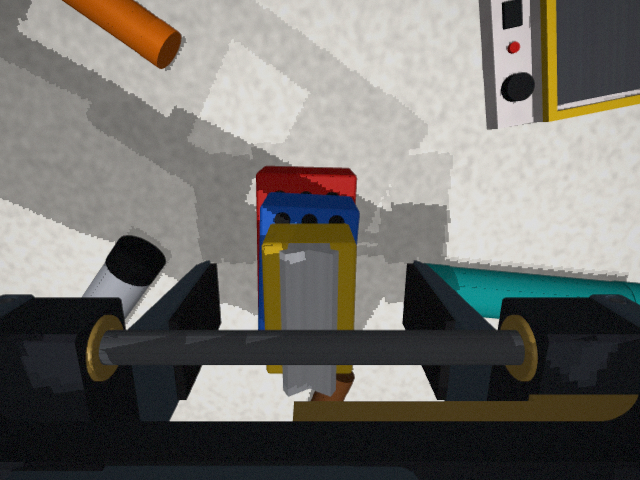

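Emit:
arm_command(slide=[[0.1,0,-0.2],[0.15,0,-0.2],[0.15,0,-0.2],[0.15,0,-0.2],[0.15,0,-0.2],[0.15,0,-0.2],[0.15,0,-0.2],[0.15,0,-0.2],[0.15,0,-0.2],[0.15,0,-0.2]], turn=[[0,0,0],[0,0,0],[0,0,0],[0,0,0],[0,0,0],[0,0,0],[0,0,0],[0,0,0],[0,0,0],[0,0,0]], grip=[60,90,110,130,150,170,170,170,170,170], newtons=25)

```text
time_s: 13.82
ee_pos: [450.4, -325.7, 97.5]
ee_rot: [5.3, 90.0, -93.4]
force: [-0.1, 0.4, 1.1]
gripper_width: 39.8
```

```bash
python3 plan.py 451 -325.7 200 -8.6
```

```text
t 13.82 pos [ 450.4 -325.7   97.5] jaw -8.8 q [-37.  23. 102.  -0.  55. -28.] w 39.8
slide [-10.25, 0.06, -0.01] turn [-0.003, 0.0, -0.0] rows 2.5
```

Emit:
arm_command(slide=[[-0.3,0,0],[-1,0,0],[-2.5,0,0],[-5,0,0],[-8,0,0],[-11,0,0],[-13,0,0],[-13.5,0,0],[-13.5,0,0]], turn=[[0,0,0],[0,0,0],[0,0,0],[0,0,0],[0,0,0],[0,0,0],[0,0,0],[0,0,0],[0,0,0]], grip=[170,170,170,170,170,170,170,170,170], newtons=25)

```text
time_s: 14.57
ee_pos: [450.9, -326.1, 234.2]
ee_rot: [60.8, 89.8, -38.0]
force: [0.6, -0.0, -2.5]
gripper_width: 40.1
```

```bash
python3 plan.py 630 -315 230 2.3
```

```text
t 14.57 pos [ 450.9 -326.1  234.2] jaw -8.8 q [-37.  16.  91.  -0.  73. -28.] w 40.1
slide [0.47, 17.53, -3.83] turn [-0.193, 0.002, -0.003] rows 4.3
```

Emit:
arm_command(slide=[[0,2,-0.5],[0,5,-1],[0,9,-2],[0,13,-3],[0,16,-3.5],[0,17.5,-3.8],[0,17.5,-3.8],[0,17.5,-3.8]], turn=[[-0.03,0,0],[-0.07,0,0],[-0.1,0,0],[-0.14,0,0],[-0.17,0,0],[-0.193,0.002,-0.003],[-0.193,0.002,-0.003],[-0.193,0.002,-0.003]], grip=[170,170,170,170,170,170,170,170])

```text
time_s: 15.23
ee_pos: [628.6, -314.1, 229.2]
ee_rot: [-120.7, 89.5, 151.7]
force: [-0.2, 0.2, -1.5]
gripper_width: 39.5
```

```bash
python3 - <<'E'
from m import *
im,d,s=snap('wrist','pics/w9.png'); print(s['ee_pos'],s['ee_rot'],s['gripper_width'],s['force'],s['time_s'])
P=cloud('wrist',d,s); h,sat,vv=hue(im)
Q=P[(np.hypot(P[...,0]-628,P[...,1]+221)<110)&HU['yellow'](h)&(sat>90)&(P[...,2]>27)&(P[...,2]<36)]; print('yseat',fit(Q),len(Q))
M=R.from_euler('xyz',s['ee_rot'],degrees=True).as_matrix()
L=(P-s['ee_pos'])@M
v,u=np.mgrid[0:480,0:640]
m=(abs(L[...,1])<35)&(L[...,0]<40)&(L[...,0]>-40)&(v<300)&(v>100)&HU['yellow'](h)&(sat>90); Q=L[m]; print('block in tool',np.percentile(Q,[1,50,99],axis=0))
E
python3 plan.py 633.3 -221.3 90 2.3
```

```text
[ 628.55077846 -314.14649741  229.22671043] [-120.6711609    89.47935592  151.65039332] 39.51080430164389 [-0.17537591  0.22868881 -1.50131886] 15.2333
yseat (array([ 632.7, -221.1]), array([66. , 89.1]), -87.7) 1927
block in tool [[-17.3165243  -18.96739008 -31.99573985]
 [-14.75945605   0.6208444  -30.68514913]
 [ 14.63517327  20.52194688  -9.42847997]]
t 15.28 pos [ 627.9 -314.4  230.2] jaw 2.3 q [-28.  30.  69.   0.  81. -30.] w 40.0
slide [14.05, 1.01, -9.23] turn [-0.0, -0.004, 0.007] rows 4.0
```

View pics/w9.png

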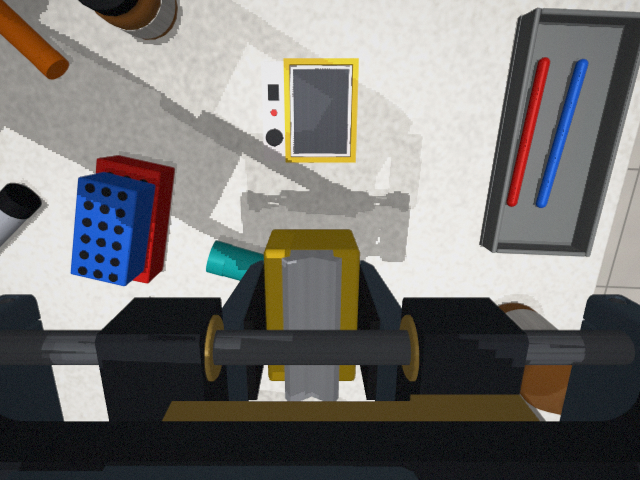

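Emit:
arm_command(slide=[[0,0.3,-2],[0,0.6,-5],[0,1,-8],[1,1,-9.2],[4,1,-9.2],[7,1,-9.2],[10,1,-9.2],[12.5,1,-9.2],[14,1,-9.2],[14,1,-9.2],[14,1,-9.2]], turn=[[0,-0.004,0.007],[0,-0.004,0.007],[0,-0.004,0.007],[0,-0.004,0.007],[0,-0.004,0.007],[0,-0.004,0.007],[0,-0.004,0.007],[0,-0.004,0.007],[0,-0.004,0.007],[0,-0.004,0.007],[0,-0.004,0.007]], grip=[170,170,170,170,170,170,170,170,170,170,170])

```text
time_s: 16.2
ee_pos: [633.4, -222.4, 92.3]
ee_rot: [61.9, 89.9, -25.9]
force: [0.3, -0.3, -2.2]
gripper_width: 39.8
```

```bash
python3 plan.py 633 -221.2 44 2.3
```

```text
t 16.2 pos [ 633.4 -222.4   92.3] jaw 2.2 q [-20.  32.  86.  -0.  61. -23.] w 39.8
slide [4.83, -0.04, -0.13] turn [-0.001, 0.001, -0.002] rows 1.2
```

Emit:
arm_command(slide=[[1,0,-0.1],[2.2,0,-0.1],[3.2,0,-0.1],[3.9,0,-0.1],[4.4,0,-0.1],[4.6,0,-0.1],[4.7,0,-0.1],[4.7,0,-0.1],[4.7,0,-0.1]], turn=[[0,0,0],[0,0,0],[0,0,0],[0,0,0],[0,0,0],[0,0,0],[0,0,0],[0,0,0],[0,0,0]], grip=[170,170,170,170,170,170,170,170,170])

```text
time_s: 16.95
ee_pos: [635.6, -221.4, 46.0]
ee_rot: [66.9, 89.7, -20.8]
force: [-0.4, -0.1, -2.2]
gripper_width: 39.7
```

```bash
python3 plan.py 633 -221.2 43 2.3
```

```text
t 16.95 pos [ 635.6 -221.4   46. ] jaw 2.3 q [-20.  35.  89.  -0.  56. -22.] w 39.7
slide [0.3, -0.26, -0.03] turn [-0.0, 0.002, -0.005] rows 0.1
```

Emit:
arm_command(slide=[[0.1,-0.15,0],[0.15,-0.15,0],[0.2,-0.15,0],[0.2,-0.15,0]], turn=[[0,0,0],[0,0,0],[0,0,0],[0,0,0]], grip=[170,170,170,170])

```text
time_s: 17.28
ee_pos: [633.7, -221.3, 43.7]
ee_rot: [66.8, 89.7, -20.9]
force: [0.3, 0.8, -1.8]
gripper_width: 40.1
```

```bash
python3 plan.py 633 -221.2 43 2.3
```

```text
t 17.28 pos [ 633.7 -221.3   43.7] jaw 2.3 q [-20.  35.  89.  -0.  56. -23.] w 40.1
slide [0.07, -0.07, -0.02] turn [-0.0, 0.002, -0.004] rows 0.0
```

Emit:
arm_command(slide=[[0.1,0,0],[0.1,0,0],[0.1,0,0]], turn=[[0,0,0],[0,0,0],[0,0,0]], grip=[170,170,170])

```text
time_s: 17.53
ee_pos: [633.8, -221.4, 43.5]
ee_rot: [66.8, 89.7, -20.9]
force: [-1.9, 0.9, 4.3]
gripper_width: 39.9
```

Emit:
arm_command(slide=[[0,0,0],[0,0,0],[0,0,0],[0,0,0],[0,0,0],[0,0,0],[0,0,0],[0,0,0],[0,0,0]], turn=[[0,0,0],[0,0,0],[0,0,0],[0,0,0],[0,0,0],[0,0,0],[0,0,0],[0,0,0],[0,0,0]], grip=[142,138,132,120,100,80,60,60,60])

```text
time_s: 18.28
ee_pos: [633.7, -221.3, 42.6]
ee_rot: [67.1, 89.7, -20.6]
force: [1.1, 0.7, -0.5]
gripper_width: 69.4
```

Emit:
arm_command(slide=[[-0.5,0,0],[-2,0,0],[-5,0,0],[-9,0,0],[-13,0,0],[-17,0,1],[-19,0,4],[-20,0,7],[-20,0,7],[-20,0,7]], turn=[[0,0,0],[0,0,0],[0,0,0],[0,0,0],[0,0,0],[0,0,0],[0,0,0],[0,0,0],[0,0,0],[0,0,0]], grip=[60,60,60,60,40,0,0,0,0,0])

```text
time_s: 19.12
ee_pos: [635.6, -292.2, 243.6]
ee_rot: [68.7, 89.6, -19.1]
force: [-1.0, 0.6, -0.2]
gripper_width: 91.1
```

```bash
python3 - <<'E'
from m import *
im,d,s=snap('wrist','pics/w10.png'); print(s['ee_pos'],s['force'],s['time_s'])
P=cloud('wrist',d,s); h,sat,vv=hue(im)
near=np.hypot(P[...,0]-633,P[...,1]+221)<70
Q=P[near&(P[...,2]>50)&(P[...,2]<85)]; print('block',fit(Q),np.percentile(Q[:,2],[5,50,95]))
Q=P[near&HU['yellow'](h)&(sat>90)&(P[...,2]>55)&(P[...,2]<64)]; print('shoulder',fit(Q),np.percentile(Q[:,2],[5,50,95]))
Q=P[near&HU['yellow'](h)&(sat>90)&(P[...,2]>27)&(P[...,2]<36)]; print('yseat',fit(Q),len(Q))
E
python3 plan.py 449 -330 260 -11.4
```

```text
[ 635.57502372 -292.23002838  243.5908898 ] [-1.03940527  0.59165988 -0.19462607] 19.1167
block (array([ 635. , -221.5]), array([39.9, 63.9]), -88.0) [58.39799236 69.4601397  73.43560646]
shoulder (array([ 634.9, -221.6]), array([39.8, 62.9]), -87.8) [58.01798712 59.38016034 60.6453092 ]
yseat (array([ 632.6, -221.4]), array([65.9, 90.1]), -87.7) 1742
t 19.17 pos [ 635.3 -290.9  242.5] jaw 2.2 q [-26.  29.  69.   0.  81. -28.] w 91.1
slide [-1.82, -18.76, 3.18] turn [0.238, 0.0, -0.004] rows 4.6
```

View pics/w10.png

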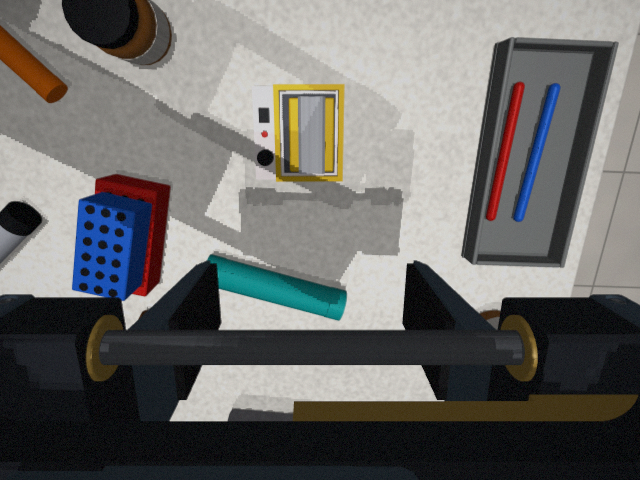

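Yellow sits flat in its heater (px 309,133), about 2 mm off centre. Next blue.

Emit:
arm_command(slide=[[-1.8,-4,1],[-1.8,-8,1.5],[-1.8,-12,2],[-1.8,-16,2.7],[-1.8,-18.8,3.2],[-1.8,-18.8,3.2],[-1.8,-18.8,3.2],[-1.8,-18.8,3.2],[-1.8,-18.8,3.2]], turn=[[0.05,0,-0.004],[0.1,0,-0.004],[0.15,0,-0.004],[0.2,0,-0.004],[0.238,0,-0.004],[0.238,0,-0.004],[0.238,0,-0.004],[0.238,0,-0.004],[0.238,0,-0.004]], grip=[0,0,0,0,0,0,0,0,0])

```text
time_s: 19.92
ee_pos: [450.1, -329.7, 259.5]
ee_rot: [32.9, 90.0, -68.4]
force: [-0.1, 0.3, -0.7]
gripper_width: 91.0
```

```bash
python3 - <<'E'
from m import *
im,d,s=snap('wrist','pics/w11.png'); print(s['ee_pos'],s['ee_rot'],s['gripper_width'],s['force'],s['time_s'])
P=cloud('wrist',d,s); h,sat,vv=hue(im)
near=np.hypot(P[...,0]-448,P[...,1]+330)<80
for lo,hi,n in [(72,95,'blue+'),(30,95,'red+')]:
    Q=P[near&(P[...,2]>lo)&(P[...,2]<hi)]; print(n,fit(Q),len(Q),np.percentile(Q[:,2],[5,50,95]))
E
python3 plan.py 448.7 -330.8 59 -11.4
```

```text
[ 450.12524533 -329.65027793  259.52957187] [ 32.85817936  89.96365409 -68.38726475] 90.99558957284312 [-0.08482325  0.30537202 -0.72274793] 19.9167
blue+ (array([ 448.2, -331. ]), array([50.1, 90.6]), 78.1) 5046 [78.01380506 79.45257118 80.77657075]
red+ (array([ 446.6, -331.7]), array([ 59.4, 115.7]), 79.8) 6367 [38.6751167  79.19423029 80.70391605]
t 19.97 pos [ 450.2 -329.8  259.5] jaw -11.2 q [-37.  16.  88.  -0.  76. -26.] w 90.7
slide [20.05, -0.13, 0.12] turn [0.003, 0.001, -0.0] rows 4.8
```

View pics/w11.png

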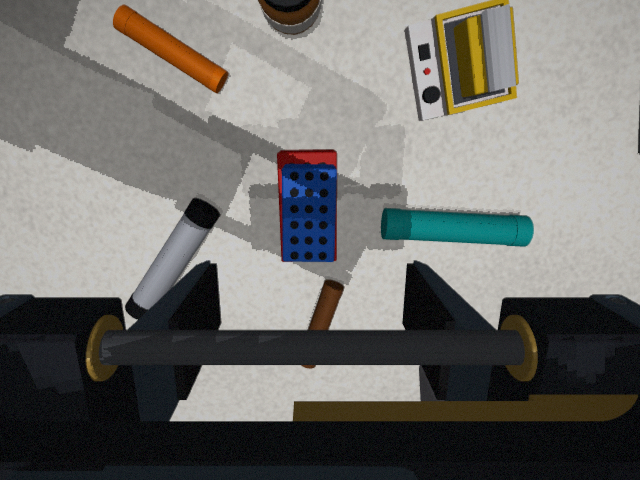

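Emit:
arm_command(slide=[[3,-0.16,0.1],[7,-0.16,0.1],[11,-0.16,0.1],[14.5,-0.16,0.1],[17,-0.16,0.1],[18.5,-0.16,0.1],[19.4,-0.16,0.1],[19.9,-0.16,0.1],[20,-0.16,0.1],[20,-0.16,0.1],[20,-0.16,0.1]], turn=[[0.005,0,0],[0.005,0,0],[0.005,0,0],[0.005,0,0],[0.005,0,0],[0.005,0,0],[0.005,0,0],[0.005,0,0],[0.005,0,0],[0.005,0,0],[0.005,0,0]], grip=[0,0,0,0,0,0,0,0,0,0,0], newtons=35)

```text
time_s: 20.88
ee_pos: [448.2, -331.8, 61.1]
ee_rot: [50.3, 89.8, -51.3]
force: [0.7, -0.1, 0.2]
gripper_width: 91.4
```

```bash
python3 plan.py 448.3 -330.8 59 -11.6
```

```text
t 20.88 pos [ 448.2 -331.8   61.1] jaw -11.6 q [-38.  25. 105.  -0.  50. -26.] w 91.4
slide [0.21, -0.01, -0.1] turn [-0.0, 0.002, -0.003] rows 0.1
```

Emit:
arm_command(slide=[[0.1,0,-0.1],[0.15,0,-0.1],[0.15,0,-0.1],[0.15,0,-0.1],[0.15,0,-0.1],[0.15,0,-0.1],[0.15,0,-0.1],[0.15,0,-0.1],[0.15,0,-0.1]], turn=[[0,0,0],[0,0,0],[0,0,0],[0,0,0],[0,0,0],[0,0,0],[0,0,0],[0,0,0],[0,0,0]], grip=[50,80,100,115,130,145,145,145,145], newtons=35)

```text
time_s: 21.63
ee_pos: [447.5, -330.4, 58.6]
ee_rot: [22.9, 89.9, -78.7]
force: [0.0, -0.7, 0.4]
gripper_width: 49.7
```

```bash
python3 plan.py 448.3 -330.8 250 -11.6
```

```text
t 21.63 pos [ 447.5 -330.4   58.6] jaw -11.6 q [-38.  25. 105.  -0.  50. -26.] w 49.7
slide [-19.14, 0.1, 0.05] turn [-0.001, 0.001, -0.001] rows 4.6
```

Emit:
arm_command(slide=[[-0.3,0,0],[-1,0,0],[-2.5,0,0],[-5,0,0],[-8,0,0],[-11,0,0],[-14,0,0],[-16.5,0,0],[-17.5,0,0],[-17.5,0,0]], turn=[[0,0,0],[0,0,0],[0,0,0],[0,0,0],[0,0,0],[0,0,0],[0,0,0],[0,0,0],[0,0,0],[0,0,0]], grip=[145,145,145,145,145,145,145,145,145,145])

```text
time_s: 22.47
ee_pos: [448.5, -330.8, 236.2]
ee_rot: [57.4, 89.6, -44.2]
force: [0.8, -0.4, -2.7]
gripper_width: 49.7
```

```bash
python3 plan.py 448 10 235 5.8
```

```text
t 22.47 pos [ 448.5 -330.8  236.2] jaw -11.6 q [-38.  16.  91.  -0.  73. -26.] w 49.7
slide [-0.04, -6.92, -33.38] turn [-0.304, 0.004, -0.005] rows 8.2
```

Emit:
arm_command(slide=[[0,-0.4,-2],[0,-1,-5],[0,-1.9,-9],[0,-2.7,-13],[0,-3.5,-17],[0,-4.3,-21],[0,-5.2,-25],[0,-6,-29],[0,-6.6,-32],[0,-6.9,-33.4],[0,-6.9,-33.4],[0,-6.9,-33.4]], turn=[[-0.02,0,0],[-0.05,0,0],[-0.08,0,0],[-0.12,0,0],[-0.16,0,0],[-0.2,0,0],[-0.24,0,0],[-0.28,0.002,-0.002],[-0.304,0.004,-0.005],[-0.304,0.004,-0.005],[-0.304,0.004,-0.005],[-0.304,0.004,-0.005]], grip=[145,145,145,145,145,145,145,145,145,145,145,145])

```text
time_s: 23.47
ee_pos: [446.2, 11.3, 231.4]
ee_rot: [-111.6, 89.5, 164.3]
force: [0.7, 0.1, -2.5]
gripper_width: 49.7
```

```bash
python3 - <<'E'
from m import *
im,d,s=snap('wrist','pics/w12.png'); print(s['ee_pos'],s['ee_rot'],s['gripper_width'],s['force'],s['time_s'])
P=cloud('wrist',d,s); h,sat,vv=hue(im)
Q=P[(np.hypot(P[...,0]-448,P[...,1]-109)<90)&HU['blue'](h)&(sat>90)&(P[...,2]>27)&(P[...,2]<37)]; print('seat',fit(Q),len(Q))
M=R.from_euler('xyz',s['ee_rot'],degrees=True).as_matrix()
L=(P-s['ee_pos'])@M
v,u=np.mgrid[0:480,0:640]
m=(abs(L[...,1])<40)&(L[...,0]<40)&(L[...,0]>-40)&(v<300)&(v>100)&HU['blue'](h)&(sat>90); Q=L[m]; print('block in tool',np.percentile(Q,[1,50,99],axis=0))
E
python3 plan.py 448.3 109.5 90 5.8
```

```text
[446.20194614  11.28035839 231.41735406] [-111.63218829   89.53352368  164.28049477] 49.730655398265576 [ 0.66750171  0.11632181 -2.53860698] 23.4667
seat (array([448.1, 109.1]), array([ 76. , 115.6]), -84.2) 2473
block in tool [[-22.44027741 -23.84517368 -44.48817132]
 [-20.69471608   0.64281698 -31.81641432]
 [ 14.07667654  25.21713511 -11.79683154]]
t 23.52 pos [446.5  10.6 231.7] jaw 5.8 q [ -0.   6. 104.   0.  70.  -6.] w 49.8
slide [14.19, 1.29, -9.78] turn [0.0, -0.003, 0.007] rows 4.1
```

View pics/w12.png

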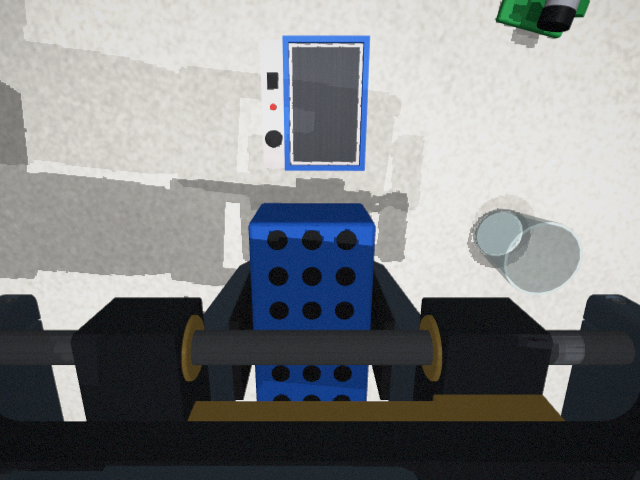

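Emit:
arm_command(slide=[[0,0.3,-2],[0,0.7,-5],[0,1.1,-8],[1,1.3,-9.7],[4,1.3,-9.8],[7,1.3,-9.8],[10,1.3,-9.8],[12.5,1.3,-9.8],[14,1.3,-9.8],[14,1.3,-9.8],[14,1.3,-9.8]], turn=[[0,-0.003,0.007],[0,-0.003,0.007],[0,-0.003,0.007],[0,-0.003,0.007],[0,-0.003,0.007],[0,-0.003,0.007],[0,-0.003,0.007],[0,-0.003,0.007],[0,-0.003,0.007],[0,-0.003,0.007],[0,-0.003,0.007]], grip=[145,145,145,145,145,145,145,145,145,145,145])

```text
time_s: 24.43
ee_pos: [449.4, 108.9, 92.6]
ee_rot: [70.0, 90.0, -14.4]
force: [0.5, 0.6, -2.9]
gripper_width: 49.9
```

```bash
python3 plan.py 448.2 109.3 45.5 5.8
```

```text
t 24.43 pos [449.4 108.9  92.6] jaw 5.7 q [ 12.  16. 115.  -0.  50.   7.] w 49.9
slide [4.71, -0.12, -0.05] turn [-0.002, 0.0, -0.001] rows 1.1
```

Emit:
arm_command(slide=[[1,-0.1,0],[2.2,-0.1,0],[3.2,-0.1,0],[3.9,-0.1,0],[4.4,-0.1,0],[4.6,-0.1,0],[4.7,-0.1,0],[4.7,-0.1,0],[4.7,-0.1,0]], turn=[[0,0,0],[0,0,0],[0,0,0],[0,0,0],[0,0,0],[0,0,0],[0,0,0],[0,0,0],[0,0,0]], grip=[145,145,145,145,145,145,145,145,145])

```text
time_s: 25.18
ee_pos: [449.3, 110.1, 46.8]
ee_rot: [96.7, 89.8, 12.5]
force: [0.3, 0.7, -2.1]
gripper_width: 50.1
```

```bash
python3 plan.py 448.2 109.3 44.5 5.8
```

```text
t 25.18 pos [449.3 110.1  46.8] jaw 5.8 q [ 12.  19. 118.   0.  42.   7.] w 50.1
slide [0.23, -0.11, 0.07] turn [-0.0, -0.0, -0.004] rows 0.1
```

Emit:
arm_command(slide=[[0.1,-0.1,0],[0.2,-0.1,0],[0.2,-0.1,0],[0.2,-0.1,0]], turn=[[0,0,0],[0,0,0],[0,0,0],[0,0,0]], grip=[145,145,145,145])

```text
time_s: 25.52
ee_pos: [447.9, 110.0, 44.7]
ee_rot: [97.0, 89.8, 12.8]
force: [-1.5, -0.5, 1.3]
gripper_width: 49.7
```

Emit:
arm_command(slide=[[0.06,0,0],[0.06,0,0],[0.06,0,0]], turn=[[0,0,0],[0,0,0],[0,0,0]], grip=[145,145,145])

```text
time_s: 25.77
ee_pos: [447.9, 110.1, 44.6]
ee_rot: [97.4, 89.8, 13.1]
force: [-2.4, 0.1, 8.3]
gripper_width: 49.6
```

Emit:
arm_command(slide=[[0,0,0],[0,0,0],[0,0,0],[0,0,0],[0,0,0],[0,0,0],[0,0,0],[0,0,0],[0,0,0]], turn=[[0,0,0],[0,0,0],[0,0,0],[0,0,0],[0,0,0],[0,0,0],[0,0,0],[0,0,0],[0,0,0]], grip=[114,110,105,95,80,60,40,30,30])

```text
time_s: 26.52
ee_pos: [447.8, 110.0, 43.7]
ee_rot: [96.5, 89.8, 12.3]
force: [0.3, 0.3, -0.7]
gripper_width: 80.1
```

Emit:
arm_command(slide=[[-0.5,0,0],[-2,0,0],[-5,0,0],[-9,0,0],[-13,0,0],[-17,0,1],[-19,0,4],[-20,0,8],[-20,0,8],[-20,0,8]], turn=[[0,0,0],[0,0,0],[0,0,0],[0,0,0],[0,0,0],[0,0,0],[0,0,0],[0,0,0],[0,0,0],[0,0,0]], grip=[30,30,30,30,20,0,0,0,0,0])

```text
time_s: 27.35
ee_pos: [455.5, 28.8, 244.7]
ee_rot: [94.6, 89.7, 10.1]
force: [0.4, 0.3, -0.3]
gripper_width: 91.1
```

```bash
python3 - <<'E'
from m import *
im,d,s=snap('wrist','pics/w13.png'); print(s['ee_pos'],s['force'],s['time_s'])
P=cloud('wrist',d,s); h,sat,vv=hue(im)
near=np.hypot(P[...,0]-448,P[...,1]-109)<90
Q=P[near&(P[...,2]>55)&(P[...,2]<85)]; print('block',fit(Q),np.percentile(Q[:,2],[5,50,95]))
Q=P[near&HU['blue'](h)&(sat>90)&(P[...,2]>27)&(P[...,2]<37)]; print('seat',fit(Q),len(Q))
E
python3 plan.py 447 -331 235 -10.3
```

```text
[455.54725181  28.83318017 244.71618835] [ 0.41013011  0.29194044 -0.26312651] 27.35
block (array([449.1, 109.9]), array([50.1, 89.6]), -84.3) [64.12017997 65.53328514 66.87766088]
seat (array([447.9, 109.5]), array([ 75.9, 115.5]), -84.3) 2180
t 27.4 pos [455.   29.9 243.9] jaw 5.7 q [  2.   7. 102.   0.  71.  -3.] w 91.2
slide [0.84, -4.36, 35.83] turn [0.279, -0.001, -0.003] rows 8.7
```

View pics/w13.png

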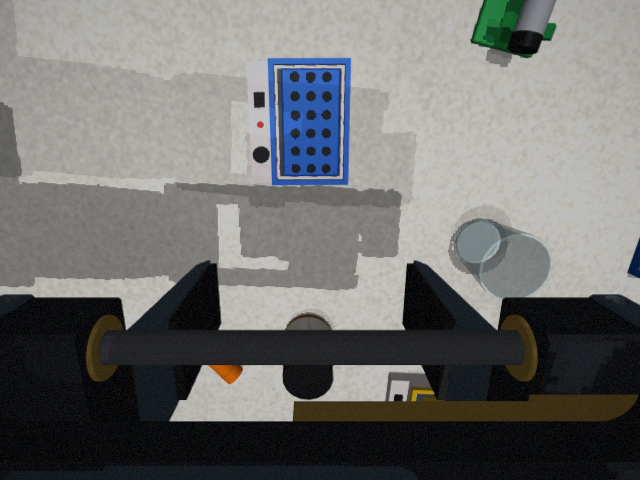

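Blue sits flat inside its rim (px 310,122), about 1 mm off centre. Now red.

Emit:
arm_command(slide=[[0,-0.5,4],[0,-1,8],[0,-1.5,12],[0,-2,16],[0,-2.5,20],[0,-3,24],[0.8,-3.5,28],[0.8,-4,32],[0.8,-4.4,35.8],[0.8,-4.4,35.8],[0.8,-4.4,35.8],[0.8,-4.4,35.8],[0.8,-4.4,35.8]], turn=[[0.03,0,0],[0.06,0,0],[0.1,0,0],[0.13,0,0],[0.16,0,0],[0.2,0,0],[0.23,0,0],[0.26,0,0],[0.279,0,-0.003],[0.279,0,-0.003],[0.279,0,-0.003],[0.279,0,-0.003],[0.279,0,-0.003]], grip=[0,0,0,0,0,0,0,0,0,0,0,0,0])

```text
time_s: 28.48
ee_pos: [447.9, -328.4, 235.0]
ee_rot: [-142.3, 89.9, 117.6]
force: [-1.0, 0.7, 0.6]
gripper_width: 90.9
```

```bash
python3 - <<'E'
from m import *
im,d,s=snap('wrist','pics/w14.png'); print(s['ee_pos'],s['ee_rot'],s['gripper_width'],s['force'],s['time_s'])
P=cloud('wrist',d,s); h,sat,vv=hue(im)
near=np.hypot(P[...,0]-448,P[...,1]+330)<80
Q=P[near&(P[...,2]>30)&(P[...,2]<50)]; print('red',fit(Q),len(Q),np.percentile(Q[:,2],[5,50,95]))
E
python3 plan.py 446.7 -331.6 21 -10.3
```

```text
[ 447.87313646 -328.35675141  235.01284853] [-142.31479314   89.8600128   117.61173634] 90.87927178207903 [-0.96642203  0.74479274  0.55703591] 28.4833
red (array([ 446.8, -331.8]), array([ 60. , 115.8]), 79.8) 7167 [38.00511296 39.43901155 40.7586602 ]
t 28.53 pos [ 448.  -328.5  235.3] jaw -10.1 q [-37.  16.  91.   0.  73. -27.] w 91.3
slide [21.43, -0.05, 0.36] turn [0.004, -0.001, 0.001] rows 5.1
```

View pics/w14.png

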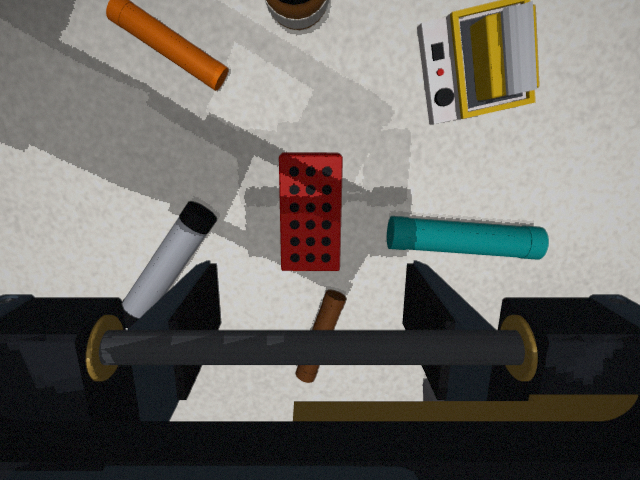

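Emit:
arm_command(slide=[[3,-0.05,0.3],[7,-0.05,0.35],[11,-0.05,0.35],[15,-0.05,0.35],[18,-0.05,0.35],[19.7,-0.05,0.35],[20.7,-0.05,0.35],[21.2,-0.05,0.35],[21.4,-0.05,0.35],[21.4,-0.05,0.35],[21.4,-0.05,0.35]], turn=[[0.003,0,0],[0.003,0,0],[0.003,0,0],[0.003,0,0],[0.003,0,0],[0.003,0,0],[0.003,0,0],[0.003,0,0],[0.003,0,0],[0.003,0,0],[0.003,0,0]], grip=[0,0,0,0,0,0,0,0,0,0,0], newtons=45)

```text
time_s: 29.45
ee_pos: [447.4, -334.0, 22.8]
ee_rot: [75.9, 89.9, -24.5]
force: [0.6, -0.4, -0.3]
gripper_width: 91.1
```

```bash
python3 plan.py 446.8 -331.8 20 -10.2
```

```text
t 29.45 pos [ 447.4 -334.    22.8] jaw -10.4 q [-38.  28. 107.   0.  45. -28.] w 91.1
slide [0.28, -0.1, -0.2] turn [-0.003, 0.001, -0.002] rows 0.1
```

Emit:
arm_command(slide=[[0.1,-0.1,-0.2],[0.2,-0.1,-0.2],[0.2,-0.1,-0.2],[0.2,-0.1,-0.2],[0.2,-0.1,-0.2],[0.2,-0.1,-0.2],[0.2,-0.1,-0.2],[0.2,-0.1,-0.2]], turn=[[0,0,0],[0,0,0],[0,0,0],[0,0,0],[0,0,0],[0,0,0],[0,0,0],[0,0,0]], grip=[40,65,80,100,120,120,120,120], newtons=45)

```text
time_s: 30.12
ee_pos: [445.9, -331.5, 19.6]
ee_rot: [-162.9, 90.0, 96.7]
force: [-1.2, -0.4, 2.3]
gripper_width: 60.1
```

```bash
python3 plan.py 446.8 -331.8 200 -10.2
```

```text
t 30.12 pos [ 445.9 -331.5   19.6] jaw -10.4 q [-38.  28. 107.   0.  45. -27.] w 60.1
slide [-18.04, 0.09, 0.01] turn [-0.003, -0.001, 0.0] rows 4.3
```

Emit:
arm_command(slide=[[-0.3,0,0],[-1,0,0],[-2.5,0,0],[-5,0,0],[-8,0,0],[-11,0,0],[-14,0,0],[-17,0,0],[-19.5,0,0],[-20.5,0,0],[-20.5,0,0]], turn=[[0,0,0],[0,0,0],[0,0,0],[0,0,0],[0,0,0],[0,0,0],[0,0,0],[0,0,0],[0,0,0],[0,0,0],[0,0,0]], grip=[120,120,120,120,120,120,120,120,120,120,120])

```text
time_s: 31.03
ee_pos: [446.7, -332.2, 226.8]
ee_rot: [68.8, 89.7, -31.6]
force: [0.8, 0.2, -4.7]
gripper_width: 59.6
```

```bash
python3 plan.py 410 220 230 -19.7
```

```text
t 31.03 pos [ 446.7 -332.2  226.8] jaw -10.4 q [-38.  16.  92.   0.  72. -27.] w 59.6
slide [-0.46, -13.55, -53.66] turn [0.163, 0.001, -0.004] rows 13.3
```

Emit:
arm_command(slide=[[0,-0.5,-2],[0,-1.2,-5],[0,-2.2,-9],[0,-3.2,-13],[0,-4.2,-17],[0,-5.2,-21],[0,-6.3,-25],[0,-7.3,-29],[0,-8.3,-33],[0,-9.3,-37],[0,-10.3,-41],[0,-11.4,-45],[0,-12.4,-49],[0,-13.2,-52],[0,-13.5,-53.6],[0,-13.5,-53.6],[0,-13.5,-53.6]], turn=[[0.01,0,0],[0.02,0,0],[0.03,0,0],[0.04,0,0],[0.05,0,0],[0.06,0,0],[0.07,0,0],[0.085,0,0],[0.1,0,0],[0.115,0,0],[0.13,0,0],[0.14,0,0],[0.15,0,-0.002],[0.16,0,-0.004],[0.163,0.001,-0.004],[0.163,0.001,-0.004],[0.163,0.001,-0.004]], grip=[120,120,120,120,120,120,120,120,120,120,120,120,120,120,120,120,120])

```text
time_s: 32.45
ee_pos: [408.2, 220.0, 222.6]
ee_rot: [-70.4, 89.5, -180.0]
force: [0.4, -0.3, -6.1]
gripper_width: 59.5
```

```bash
python3 - <<'E'
from m import *
im,d,s=snap('wrist','pics/w15.png'); print(s['ee_pos'],s['ee_rot'],s['gripper_width'],s['force'],s['time_s'])
P=cloud('wrist',d,s); h,sat,vv=hue(im)
Q=P[(np.hypot(P[...,0]-446,P[...,1]-325)<100)&HU['red'](h)&(sat>90)&(P[...,2]>27)&(P[...,2]<37)]; print('seat',fit(Q),len(Q))
M=R.from_euler('xyz',s['ee_rot'],degrees=True).as_matrix()
L=(P-s['ee_pos'])@M
v,u=np.mgrid[0:480,0:640]
m=(abs(L[...,1])<45)&(L[...,0]<40)&(L[...,0]>-40)&(v<300)&(v>100)&HU['red'](h)&(sat>90); Q=L[m]; print('block in tool',np.percentile(Q,[1,50,99],axis=0))
E
python3 plan.py 445.5 325 90 -19.7
```

```text
[408.2151091  220.0207545  222.58032822] [ -70.38154915   89.53934284 -179.95555255] 59.48291258737774 [ 0.41822801 -0.26434284 -6.07114365] 32.45
seat (array([451.1, 322.3]), array([ 86.1, 137.1]), 70.2) 2662
block in tool [[-21.18935249 -28.6162991  -57.62403463]
 [-19.66768541   0.44022895 -38.16595308]
 [ 12.11805634  29.58218552 -11.86761602]]
t 32.5 pos [408.4 219.3 222.9] jaw -19.7 q [ 27.   8. 103.   0.  69.  46.] w 59.9
slide [13.27, 0.03, -11.24] turn [0.001, 0.002, 0.007] rows 4.2
```

View pics/w15.png

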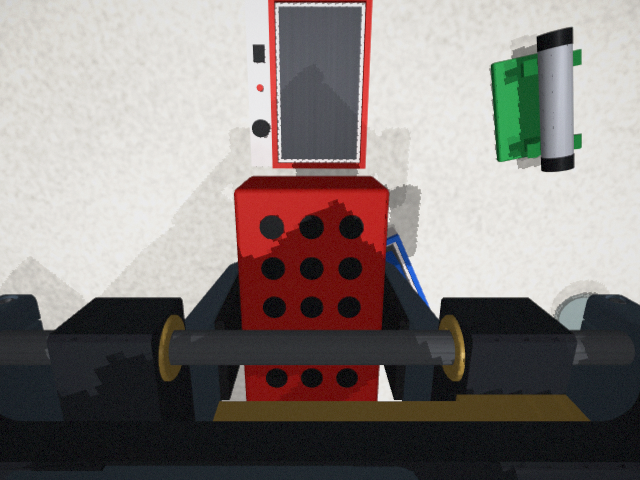

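```bash
python3 plan.py 452 324.5 90 -19.8
```

```text
t 32.5 pos [408.4 219.3 222.9] jaw -19.7 q [ 27.   8. 103.   0.  69.  46.] w 59.9
slide [13.26, 0.66, -11.41] turn [0.002, 0.002, 0.007] rows 4.2
```

Emit:
arm_command(slide=[[0,0.2,-2],[0,0.3,-5],[0,0.5,-8],[0.5,0.66,-10.5],[3,0.66,-11.4],[6,0.66,-11.4],[9,0.66,-11.4],[11.5,0.66,-11.4],[13,0.66,-11.4],[13.2,0.66,-11.4],[13.2,0.66,-11.4],[13.2,0.66,-11.4]], turn=[[0,0.002,0.007],[0,0.002,0.007],[0,0.002,0.007],[0,0.002,0.007],[0,0.002,0.007],[0,0.002,0.007],[0,0.002,0.007],[0,0.002,0.007],[0,0.002,0.007],[0,0.002,0.007],[0,0.002,0.007],[0,0.002,0.007]], grip=[120,120,120,120,120,120,120,120,120,120,120,120])

```text
time_s: 33.5
ee_pos: [454.7, 325.1, 93.7]
ee_rot: [141.2, 89.7, 31.5]
force: [0.5, 0.2, -4.0]
gripper_width: 59.9
```

```bash
python3 plan.py 452 324.5 46.5 -19.8;  python3 - <<'E'
from m import *
im,d,s=snap('wrist','pics/w16.png')
P=cloud('wrist',d,s); h,sat,vv=hue(im)
Q=P[(np.hypot(P[...,0]-452,P[...,1]-325)<100)&HU['red'](h)&(sat>90)&(P[...,2]>27)&(P[...,2]<37)]; print('seat',fit(Q),len(Q))
E
```

```text
t 33.5 pos [454.7 325.1  93.7] jaw -19.8 q [ 34.  23. 102.  -0.  54.  54.] w 59.9
slide [4.72, -0.25, 0.16] turn [0.0, -0.004, -0.003] rows 1.1
seat (array([471.2, 378.7]), array([26.3, 86.2]), -19.7) 1849
```

View pics/w16.png

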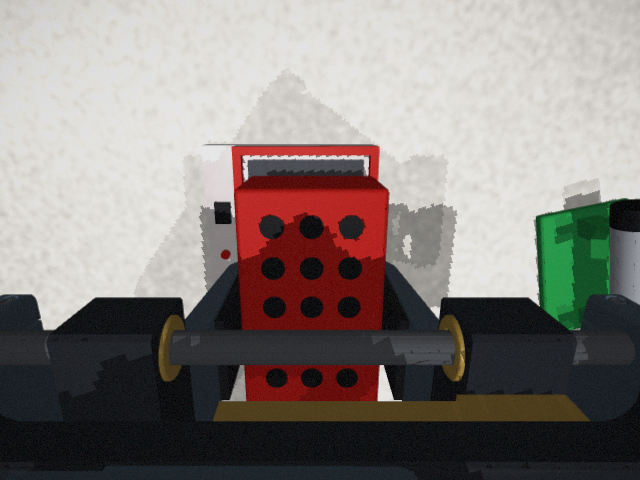

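Emit:
arm_command(slide=[[1,-0.25,0.15],[2.2,-0.25,0.15],[3.2,-0.25,0.15],[3.9,-0.25,0.15],[4.4,-0.25,0.15],[4.6,-0.25,0.15],[4.7,-0.25,0.15],[4.7,-0.25,0.15],[4.7,-0.25,0.15]], turn=[[0,-0.004,-0.003],[0,-0.004,-0.003],[0,-0.004,-0.003],[0,-0.004,-0.003],[0,-0.004,-0.003],[0,-0.004,-0.003],[0,-0.004,-0.003],[0,-0.004,-0.003],[0,-0.004,-0.003]], grip=[120,120,120,120,120,120,120,120,120])

```text
time_s: 34.3
ee_pos: [451.4, 325.2, 46.4]
ee_rot: [135.2, 90.0, 25.5]
force: [-0.7, -0.2, -4.7]
gripper_width: 59.7
```

```bash
python3 plan.py 451.8 324.5 45.5 -19.8
```

```text
t 34.3 pos [451.4 325.2  46.4] jaw -19.7 q [ 35.  26. 106.  -0.  48.  54.] w 59.7
slide [0.09, 0.06, 0.06] turn [0.002, -0.0, -0.0] rows 0.0
```

Emit:
arm_command(slide=[[0.1,0,0],[0.15,0,0],[0.15,0,0],[0.15,0,0]], turn=[[0,0,0],[0,0,0],[0,0,0],[0,0,0]], grip=[120,120,120,120])

```text
time_s: 34.63
ee_pos: [451.6, 325.3, 45.6]
ee_rot: [146.8, 89.9, 37.1]
force: [-0.7, -1.4, 5.5]
gripper_width: 59.8
```

Emit:
arm_command(slide=[[0,0,0],[0,0,0],[0,0,0],[0,0,0],[0,0,0],[0,0,0],[0,0,0],[0,0,0],[0,0,0]], turn=[[0,0,0],[0,0,0],[0,0,0],[0,0,0],[0,0,0],[0,0,0],[0,0,0],[0,0,0],[0,0,0]], grip=[86,82,76,65,50,30,10,10,10])

```text
time_s: 35.38
ee_pos: [451.1, 325.0, 44.5]
ee_rot: [-34.2, 90.0, -143.9]
force: [-0.2, -1.2, 0.2]
gripper_width: 87.4
```

Emit:
arm_command(slide=[[-0.5,0,0],[-2,0,0],[-5,0,0],[-9,0,0],[-13,0,0],[-17,0,1],[-20,0,4],[-23,0,8],[-24,0,10],[-24,0,10],[-24,0,10]], turn=[[0,0,0],[0,0,0],[0,0,0],[0,0,0],[0,0,0],[0,0,0],[0,0,0],[0,0,0],[0,0,0],[0,0,0],[0,0,0]], grip=[10,10,10,10,10,0,0,0,0,0,0])

```text
time_s: 36.3
ee_pos: [417.6, 230.4, 286.2]
ee_rot: [141.1, 89.8, 31.3]
force: [-0.1, -0.6, 0.3]
gripper_width: 91.1
```

```bash
python3 - <<'E'
from m import *
im,d,s=snap('wrist','pics/w17.png'); print(s['ee_pos'],s['force'],s['time_s'])
P=cloud('wrist',d,s); h,sat,vv=hue(im)
near=np.hypot(P[...,0]-452,P[...,1]-325)<100
Q=P[near&(P[...,2]>55)&(P[...,2]<85)]; print('block',fit(Q),np.percentile(Q[:,2],[5,50,95]))
Q=P[near&HU['red'](h)&(sat>90)&(P[...,2]>27)&(P[...,2]<37)]; print('seat',fit(Q),len(Q))
for c in ['scene','side']: snap(c,f'pics/{c}1.png')
print([(r['point'],r['p']) for r in env.search_frame('side','jar_mid')],[(r['point'],r['p']) for r in env.search_frame('side','beaker_mid')])
z=np.load('side.npz');P=cloud('side',z['d'])
Q=P[(np.hypot(P[...,0]-633,P[...,1]-243)<75)&(P[...,2]>52)&(P[...,2]<70)];print('tube',fit(Q),Q[:,2].max())
E
```

```text
[417.55285797 230.42598707 286.18287944] [-0.07079081 -0.55371926  0.27118073] 36.3
block (array([452.5, 325. ]), array([ 60.1, 115.7]), 70.4) [64.07298198 65.52109752 66.95334326]
seat (array([451.9, 324.3]), array([ 86.1, 141.9]), 70.3) 2252
[([455.9, -116.4, 56.9], 0.69), ([599.1, -206.5, 16.9], 0.68), ([627.6, 248.1, 54.4], 0.63)] [([629.6, 14.0, 55.0], 0.6)]
tube (array([626.9, 242.4]), array([ 37.5, 111.2]), 87.0) 64.68202801933148
```

View pics/w17.png

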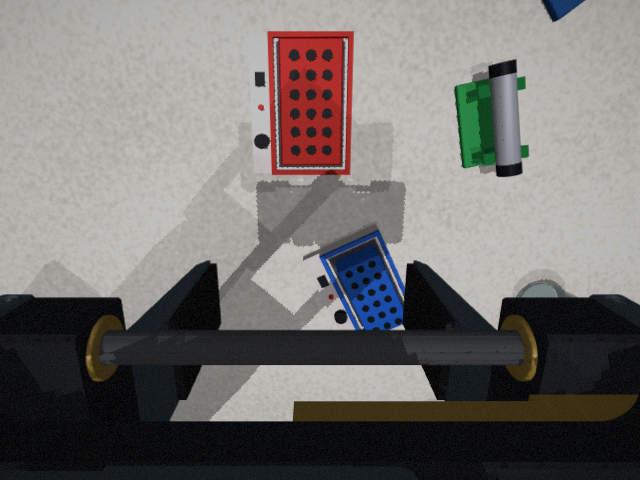

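View pics/side1.png

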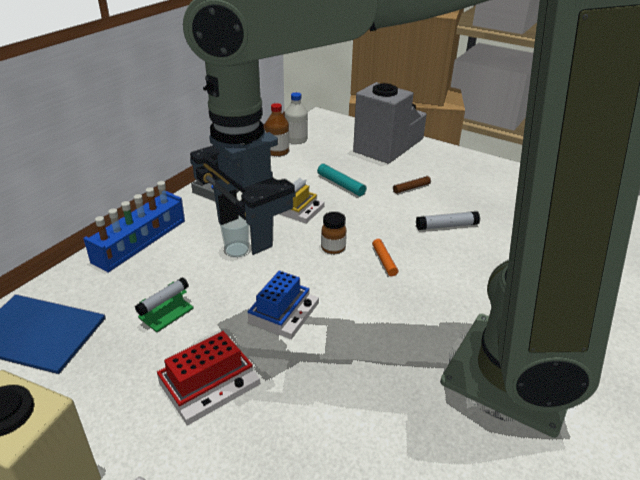

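```bash
python3 - <<'E'
from m import *
z=np.load('wrist.npz'); s=dict(ee_pos=z['pos'],ee_rot=z['rot']); P=cloud('wrist',z['d'],s);h,sat,vv=hue(z['im'])
near=np.hypot(P[...,0]-633,P[...,1]-243)<75
Q=P[near&(P[...,2]>50)&(P[...,2]<66)&~(HU['green'](h)&(sat>90))];print('tube',fit(Q),np.percentile(Q[:,2],[50,99]))
G=P[near&(P[...,2]>3)&(P[...,2]<12)&(HU['green'](h)&(sat>90))];print('base',fit(G))
env.job_done()
E
```

```text
tube (array([633.1, 243.5]), array([ 24.1, 110.8]), 82.2) [57.87919366 61.00477186]
base (array([620.4, 244.2]), array([37.5, 91.6]), 81.1)
the job is handed in; nothing more can be done
```

I took the stack apart from the top, placed the tube and all three blocks, and handed the job in at about 36 s of the 134 s allowed. No verdict was reported. The last wrist-camera measurements were:

| Piece | Where it was placed | Last check |
|---|---|---|
| Tube | across both notches of the cradle | about 1.5 mm along and under 1 mm across from the cradle centre, about 0.4° from the cradle's line, top at about 60 mm as it should be |
| Yellow block | yellow heater | about 2.4 mm off centre, flat |
| Blue block | blue heater | about 1.3 mm off centre, flat |
| Red block | red heater | about 0.9 mm off centre, flat |

- **Setting down:** I lowered each piece until the wrist force showed contact, then opened the fingers. At the end the gripper was open, above and clear of everything.
- **Beaker and jar:** both are standing in the last side picture, at the pixels where they started. The network put the jar within about 3 mm of its first reading and the beaker within about 8 mm; the beaker's glass was partly hidden by the gripper.
- **Checks that disagreed:**
  - The last side-camera fit of the tube came out wide and turned (37 mm, 87°), probably because it took in the cradle's arms. The wrist fit with green excluded gave 24.1 by 110.8 mm at 82.2°.
  - The last fit of the cradle base was cut off by the tube, so I compared the tube with the earlier full view of the cradle.
  - The fixed cameras put the red heater's centre about 4–9 mm away in x from where the wrist camera did. I used the wrist value, which later views confirmed.

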